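# Load the cleaning pot and screw its swing lid down snug

### The arm

A 7-joint arm with a two-finger parallel gripper is mounted at the origin on the work surface. World frame = base frame: x ahead of the robot, y to its left, z up, the work surface at z = 0. Lengths are in m, angles in rad, forces in N, time in s.
With the tool pointing down it reaches from about 0.425 to 0.925 m from the base axis. Payload 6.8 kg.
Tool frame: the origin (TCP) lies between the finger pads; the fingertips stand r.tcp_to_tips ahead of it and the grasp point (between the pads) lies 3 mm ahead of it (r.tcp_to_tips is the distance from the TCP to the fingertips, in m); z points along the fingers, y is the line along which they close (so a half turn about z gives the same grasp; the last joint's range is limited). The gripper opens to 85 mm and grips with 20 to 120 N. Pads are 22 mm wide; open, the fingers measure 114 mm over their backs; the gripper's body (76 mm by 85 mm) begins 54 mm behind the grasp point. The pads swing forward as they close: fully open they stand 13 mm farther back than shut.
Start: joints at [1.226, 0.477, 0.022, 1.555, -0.011, 1.109, -0.083], TCP at [0.158, -0.656, 0.223] pointing down, gripper open.
Joint ranges: [-2.96, 2.96], [-0.34, 2.1], [-1.41, 1.46], [0.24, 2.44], [-1.37, 4.51], [0.17, 1.92], [-2.96, 2.96]. Speed limits (rad/s): [2.39, 2.39, 3.14, 3.14, 3.14, 3.14, 3.14].

### API

Orientations are given as a rotation vector (axis times angle).
In Python, from bench import r gives the robot as it stands. The module is installed in compiled form; this text tells all that it offers.
- The arm moves only by the tool step_arm, never from a script. Its argument "moves" is a list of rows, each an object of numbers: "rx", "ry", "rz": the turn, a rotation vector about the tool's x, y, z in degrees; "dx", "dy", "dz": the shift along the tool's x, y, z in mm; "gripper": the opening, from -1 (shut) to 1 (fully open). In form: [{"rx": .., "ry": .., "rz": .., "dx": .., "dy": .., "dz": .., "gripper": ..}, ...]. A call has 1 to 20 rows; each row shifts and turns the commanded pose from where the row before left it, along the tool's axes as they then stand; what a row does not reach is not made up. A row lasts 1/8 s, in which the tool goes at most 62.5 mm and 10.7 degrees, less where a joint would pass 70% of its speed; a pose out of reach is approached as far as the arm can. A call is refused whole if a number of a shift passes 62.5 or a number of a turn 10.7, either way. A call with a gripper value outside its range is refused whole. The fingers move at their own pace and stop on an object; "grip_force" is the grip in N (left out, the last holds). Time passes only in rows, so rows that do not move let the fingers close. It gives the time, the measured TCP pose, the force, the opening and the grip force at its end, in the units of the state.
- r.get_obs(): the state, without advancing time (a new reading comes with each control period).
- r.grab_frame(name): name is "scene" or "top"; returns the picture (420x560x3 uint8, blue, green, red); there is no depth.
- r.camera_info(name): a dict with "mtx" (3x3 intrinsics, pixels), "D" ([k1, k2, p1, p2, k3] as OpenCV has them; the pictures are not rectified), "rvec" (rotation vector, rad) and "tvec" (3), from world to camera coordinates, as OpenCV has them. Camera axes: x right, y down, z forward; pixel columns grow to the right and rows downward; lengths in m; the calibration is good to about 2 mm. A picture is of the moment at which its call begins. camera_info takes no time and is no camera call.
- r.hand_in(): hands the job in; it is judged then, once.
The state is a dict: "clock": time; "joints": joint angles; "qvel": joint speeds; "tau": joint torques, N m; "tcp_pos": TCP position; "orientation": TCP orientation; "contact_force": force on the tool from outside, world axes, zero at the start; "moment": the same for the moment, N m; "grip_width": finger opening in m; "gripper_force": force on a finger pad.
Only numpy, scipy, OpenCV 4.12 (cv2) and the standard library are available. Lean on these libraries where they do the work, as an engineer would, in place of code of your own. Each camera call takes 0.05 s, during which the arm holds its last target. There are 200 camera calls.

### The job

Swing the lid arm of the red cleaning pot well clear, put every loose metal part that lies on or near the black mat into the pot, below its rim, then swing the lid fully back over the pot, against its stop, and screw it down by its black knob (clockwise) until it is seated and snug: the seal must be felt to grip (0.5 N m or more) but must never be overtightened (1.3 N m or more). Only then throw the red-tipped lever of the starter over to on; leave the grease tin, screwdriver and tape measure where they are.

Things in the scene. Friction and masses are not known exactly. Their poses are not given: they have to be found in the camera images.
- pot: Red round vibrating cleaning pot, fixed, 142 mm across outside, 132 mm inside, rim 92 mm above the bench, inner floor 12 mm. Origin: on its axis at bench height; z up. Its grey lid arm pivots on a steel post 150 mm from the pot's axis, in the direction -0.35 rad about z from the pot's own +x.
- pot_floor (a point): Centre of the pot's inner floor.
- pot_mouth (a point): Centre of the pot's mouth, at rim height.
- post_pivot (a point): Point on the vertical pivot axis of the lid arm, 127 mm above the bench. The arm's hub reaches 140 mm; its grey bar is 26 mm wide and lies 118 to 136 mm above the bench, between knob and lid.
- lid_arm (a joint): Angle of the lid arm about its vertical pivot, 0 to 1.5 rad. 0 = against its stop, lid centred over the pot; grows counter-clockwise seen from above as the arm swings away. Lid and knob are 150 mm from the pivot. From about 1.0 the lid no longer overhangs the mouth. Stiff: about 0.8 N m (5 N at the knob), stays where it is left.
- lid_knob (a point): Grip point on the lid's axis, 14 mm below the top of the black ribbed round knob (48 mm across, 32 mm tall, yellow pointer on top; top 184 mm above the bench when raised, 174 mm when screwed down). 16 mm free height between arm bar and knob when raised, 6 mm when down. Gripping it also serves to swing the arm, if the gripper turns along with the arm.
- lid_under (a point): Centre of the lid's rubber underside: 8 mm above the rim when raised, sinks 3.1 mm per rad of thread, 10 mm in all (the rubber then plugs 2 mm into the mouth). The aluminium lid disc is 144 mm across, 9 mm thick, hangs under the arm's bar and turns with the knob.
- lid_thread (a joint): Turn of the lid's screw, 0 = fully raised, grows clockwise seen from above, 3.2 rad = bottomed on the rim (a hard stop of the thread). Turning takes about 0.2 N m; it stays where it is left.
- lid_seal (a joint): Twist of the rubber seal between knob and thread, clockwise positive, 4 N m per rad: the torque on the knob is 4 x this (0.05 while the thread runs). The knob turns by thread plus seal. With the thread bottomed, 0.125 rad (0.5 N m) or more held 0.2 s is snug, 0.325 (1.3 N m) is overtightened. Springs back to 0 when let go; the thread stays down.
- part1: Steel hex nut, 30 mm across flats, 22 mm tall; flats face its own +y and -y and every 60 degrees. All parts: origin at the centre of the underside, z up as they stand; may be absent.
- part2: Brass hex nut, 27 mm across flats, 20 mm tall; flats face its own +y and -y and every 60 degrees.
- part3: Dark steel ball bearing, a round disc 38 mm across, 15 mm tall (its bore cannot be entered).
- part4: Copper flanged bush: flange 40 mm across and 6 mm tall at the bottom, above it a round barrel 26 mm across up to 26 mm height.
- part5: Aluminium hex coupling nut, 26 mm across flats, 26 mm tall; flats face its own +y and -y and every 60 degrees.
- switch_base: Yellow starter block, fixed, 70 x 50 mm, 25 mm tall, origin at the centre of its underside. Its lever swings along its own x.
- switch (a joint): Lever angle, 0 = off (leans to the block's own -x), 1.0 rad = on (leans to +x). Light, stays where it is left; on counts from 0.8.
- switch_tip (a point): Centre of the red ball (26 mm across) on the lever's end, 80 mm from its hinge; the hinge axis is 22 mm above the bench over the block's origin; the ball is 92 mm above the bench at either end.
- grease_tin: Green tin, 66 mm across, 65 mm tall; a bystander, not to be disturbed. Origin: centre of its underside.
- driver: Red-handled screwdriver lying at the far side, about 200 mm long; a bystander, not to be disturbed.
- tape_measure: Yellow tape measure, 70 x 35 x 62 mm tall; a bystander, not to be disturbed. Origin: centre of its underside.

How it is judged:
By the outcome, as a careful person would: the job done as asked, in the order asked, and still so for the second after the job is handed in, with the robot touching nothing.
Of part1, part2, part3, part4, part5 only 3 to 5 are there at a start; the rules pass over those that are not, and their reading is None.
At some moment in a run one of part1, part2, part3, part4, part5 may be knocked a few centimetres aside while the robot is not near it.
Once in a run the grip may slacken for a moment while it holds something.
It also fails if it takes over 210 s, if anything falls off the work surface, if the arm or the gripper's body presses on something with over 40 N, if the wrist force passes 120 N, or if a joint passes its speed limit or range.

## Working session

There is one attempt and no reset: what is moved stays moved. The work goes in short steps, Python scripts to look and compute and a tool call to move; the robot and the scene stay as the last step left them, time stands still between calls to the robot, and variables do not carry over. Pictures are saved under pics/ and viewed, at most 14 in all, crops included, and the job is handed in when it is done.

Besides the shell and the picture viewer there is one more tool, called after "Request:" by a JSON object that holds its "op" and its "data". step_arm: Moves the arm, as the interface text tells. Its arguments: {"type":"object","properties":{"moves":{"type":"array","items":{"type":"object","properties":{"rx":{"type":"number"},"ry":{"type":"number"},"rz":{"type":"number"},"dx":{"type":"number"},"dy":{"type":"number"},"dz":{"type":"number"},"gripper":{"type":"number"}}}},"grip_force":{"type":"number"}},"required":["moves"]}

```bash
mkdir -p pics; cat > h.py <<'E'
import numpy as np, cv2
from bench import r
def cam(n):
    c=r.camera_info(n); return [np.array(c[k],float) for k in("mtx","D","rvec","tvec")]
def ray(n,uv):
    K,D,rv,t=cam(n); R=cv2.Rodrigues(rv)[0]
    p=cv2.undistortPoints(np.array(uv,float).reshape(-1,1,2),K,D).reshape(-1,2)
    d=np.c_[p,np.ones(len(p))]@R
    return -R.T@t.ravel(), d
def onz(n,uv,z):
    o,d=ray(n,uv); return o+d*((z-o[2])/d[:,2])[:,None]
def px(n,P):
    K,D,rv,t=cam(n); return cv2.projectPoints(np.array(P,float).reshape(-1,1,3),rv,t,K,D)[0].reshape(-1,2)
E
python3 - <<'E'
from h import *
for n in("scene","top"):
    im=r.grab_frame(n); cv2.imwrite(f"pics/{n}0.png",im)
    print(n,ray(n,[[280,210]])[0], onz(n,[[280,210],[0,0],[559,0],[0,419],[559,419]],0).round(3).tolist())
o=r.get_obs(); print(o, r.tcp_to_tips)
E
```

```text
scene [1.47052758 0.43644269 0.77629373] [[0.419, -0.066, 0.0], [-1.375, -3.334, 0.0], [-2.991, 0.636, 0.0], [1.21, -0.232, 0.0], [0.809, 0.645, 0.0]]
top [0.49671452 0.01925724 1.0299789 ] [[0.604, -0.029, 0.0], [1.215, 0.739, 0.0], [1.214, -0.881, 0.0], [0.087, 0.699, 0.0], [0.021, -0.764, 0.0]]
{'clock': 0.1, 'joints': array([ 1.22588823,  0.47773794,  0.02235498,  1.55630828, -0.01148063,
        1.10932005, -0.08309572]), 'qvel': array([-1.74815797e-03, -2.80336909e-03, -1.71035954e-03, -3.49268063e-03,
       -4.19949899e-05,  1.31734608e-03, -1.68613503e-03]), 'tau': array([ 4.36627612e-03, -5.97758317e+01,  1.61363259e+00, -2.81951916e+01,
        1.27915386e-02,  5.14269836e-03,  1.95060778e-05]), 'tcp_pos': array([ 0.15820741, -0.65565031,  0.22202816]), 'orientation': array([-3.11799296e+00, -3.70953457e-01,  5.26620091e-04]), 'contact_force': array([0.38752102, 0.29003055, 0.46973751]), 'moment': array([0.03721786, 0.0856832 , 0.00553857]), 'gripper_force': 0.0, 'grip_width': 0.08530867051393903} 0.022
```

View pics/top0.png

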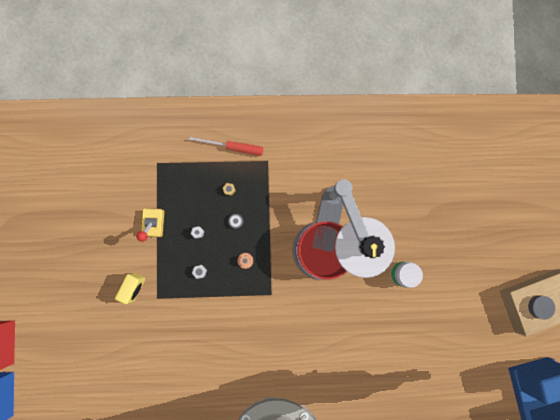

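View pics/scene0.png

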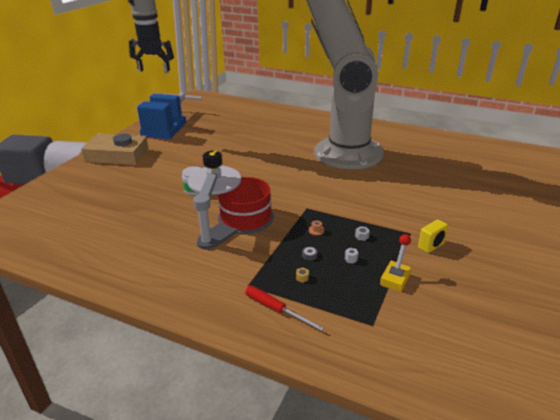

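```bash
python3 - <<'E'
from h import *
t=cv2.imread("pics/top0.png"); s=cv2.imread("pics/scene0.png")
a=cv2.resize(t[165:295,180:270],None,fx=4.5,fy=4.5,interpolation=cv2.INTER_CUBIC)
b=cv2.resize(s[205:295,270:420],None,fx=2.6,fy=6.5/2.5,interpolation=cv2.INTER_CUBIC)
H=max(a.shape[0],b.shape[0]); c=np.zeros((H,a.shape[1]+b.shape[1],3),np.uint8); c[:a.shape[0],:a.shape[1]]=a; c[:b.shape[0],a.shape[1]:]=b
cv2.imwrite("pics/parts.png",c); print(c.shape)
# pot region + switch
a=cv2.resize(t[170:300,285:435],None,fx=4,fy=4,interpolation=cv2.INTER_CUBIC)
b=cv2.resize(t[195:255,130:175],None,fx=4,fy=4,interpolation=cv2.INTER_CUBIC)
c=np.zeros((520,780,3),np.uint8); c[:520,:600]=a; c[:240,600:]=b; cv2.imwrite("pics/pot.png",c)
# part blobs on mat (brighter than mat)
hsv=cv2.cvtColor(t,cv2.COLOR_BGR2HSV); m=((hsv[...,2]>60)*255).astype(np.uint8); m[:166]=0;m[294:]=0;m[:,:167]=0;m[:,266:]=0
n,l,st,ce=cv2.connectedComponentsWithStats(m)
for i in range(1,n):
    if st[i,4]>15: print(st[i],ce[i].round(1),onz("top",[ce[i]],0.02).round(3), hsv[l==i].mean(0).round())
E
```

```text
(585, 795, 3)
[210 166  56  14 411] [243.2 169.8] [[0.711 0.066 0.02 ]] [15. 47. 65.]
[222 182  14  14 148] [228.7 188.7] [[0.661 0.105 0.02 ]] [ 31.  91. 161.]
[228 214  16  15 188] [235.6 220.8] [[0.576 0.088 0.02 ]] [123.  10. 158.]
[190 226  15  13 152] [197.1 232. ] [[0.55  0.188 0.02 ]] [127.   7. 168.]
[237 252  17  18 236] [245.1 260.3] [[0.473 0.066 0.02 ]] [ 16. 100. 180.]
[192 264  16  16 181] [199.2 271.3] [[0.448 0.184 0.02 ]] [114.   6. 162.]
```

View pics/parts.png

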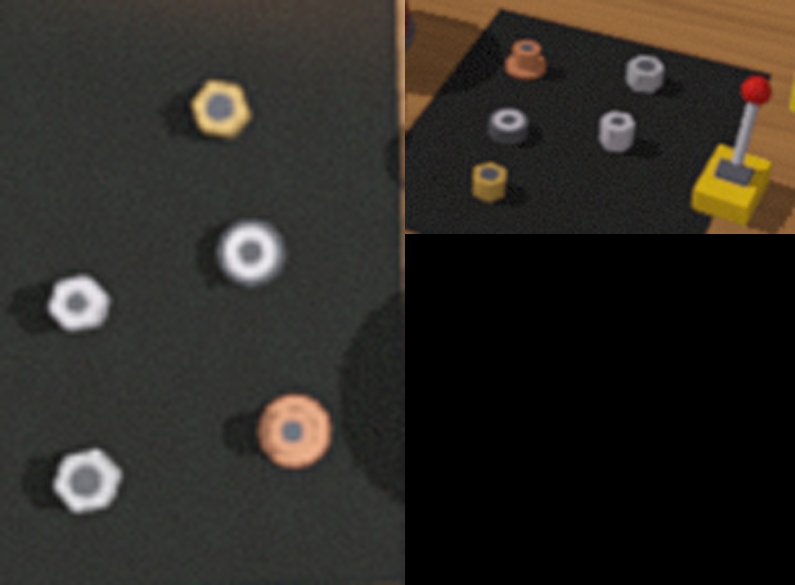

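View pics/pot.png

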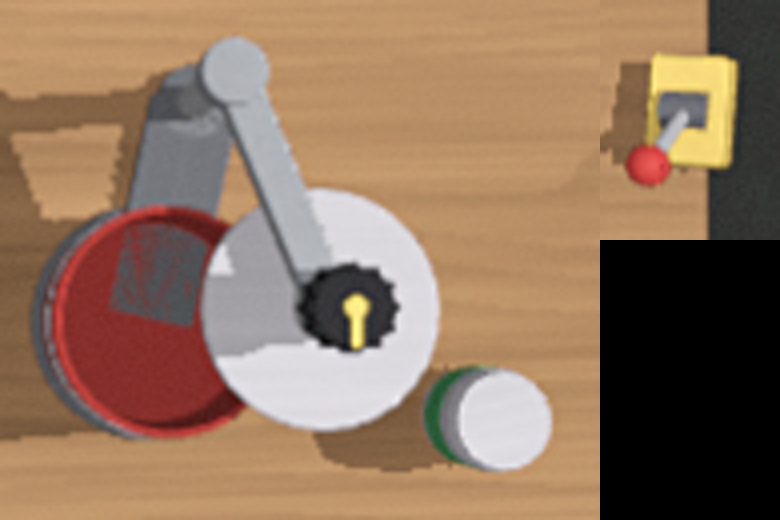

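Five parts are visible: brass nut (229,189), bearing (236,221), coupling nut (197,232), bush (245,260) and steel nut (199,271). The lid arm stands half open, with its knob at (372,246), pivot at (344,188), pot at about (326,250), and the switch ball at (142,236).

```bash
cat >> h.py <<'E'
PARTS={ # name: (hsv test, top height)
'part1':.022,'part2':.020,'part3':.015,'part4':.026,'part5':.026}
def parts(im,verbose=True):
    hsv=cv2.cvtColor(im,cv2.COLOR_BGR2HSV); f=6
    big=cv2.resize(hsv[155:310,150:290],None,fx=f,fy=f,interpolation=cv2.INTER_CUBIC)
    m=((big[...,2]>110)*255).astype(np.uint8)
    out=[]
    for c in cv2.findContours(m,cv2.RETR_EXTERNAL,cv2.CHAIN_APPROX_NONE)[0]:
        a=cv2.contourArea(c)
        if not 2500<a<12000: continue
        M=cv2.moments(c); ctr=np.array([M['m10'],M['m01']])/M['m00']
        mm=np.zeros_like(m); cv2.drawContours(mm,[c],-1,255,-1); col=cv2.mean(big,mm)[:3]
        uv=(c.reshape(-1,2)+.5)/f-.5+[150,155]; cuv=(ctr+.5)/f-.5+[150,155]
        P=onz("top",uv,.022)[:,:2]; C=onz("top",[cuv],.022)[0,:2]
        d=P-C; th=np.arctan2(d[:,1],d[:,0]); rr=np.hypot(*d.T)
        g=np.linspace(-np.pi,np.pi,360,endpoint=False); o=np.argsort(th); ri=np.interp(g,th[o],rr[o],period=2*np.pi)
        F=(ri*np.exp(-6j*g)).mean(); vert=np.degrees(-np.angle(F)/6) if 0 else np.degrees(np.angle((ri*np.exp(6j*g)).mean())/6)
        out.append((cuv,C,a/36,col,vert,abs(F)/ri.mean(),ri.mean()))
        if verbose: print(cuv.round(1),C.round(3),"A%.0f"%(a/36),np.round(col),"vertex deg %.0f amp %.3f rmean %.4f"%(vert,abs(F)/ri.mean(),ri.mean()))
    return out
E
python3 - <<'E'
from h import *
t=cv2.imread("pics/top0.png")
parts(t)
piv=onz("top",[[343.75,187.5]],.140)[0]; kn=onz("top",[[372,246.3]],.184)[0]; pot=onz("top",[[326.2,250.5]],.092)[0]
# pot rim by red mask ellipse
hsv=cv2.cvtColor(t,cv2.COLOR_BGR2HSV); 
def wh(n,b): return [np.round(x,3) for x in b]
d1=pot-piv; d2=kn-piv
print("piv",piv,"knob",kn,"pot",pot, np.hypot(*d1[:2]),np.hypot(*d2[:2]))
a1=np.arctan2(d1[1],d1[0]);a2=np.arctan2(d2[1],d2[0]);print("dir",a1,a2,"angle",(a2-a1))
print("scene proj piv,knob,pot",px("scene",[piv,kn,pot]).round())
ball=onz("top",[[600/4*0+130+48/4,195+165/4]],.092)[0]; base=onz("top",[[130+(690-600)/4,195+110/4]],.025)[0]
print("ball",ball,"base",base,np.hypot(*(ball-base)[:2]),px("scene",[ball]))
for nm,uv,z in(("tin",[410,275],.065),("tape",[130,288],.05)): print(nm,onz("top",[uv],z)[0].round(3))
E
```

```text
piv [ 0.63848652 -0.17371989  0.14      ] knob [ 0.49930154 -0.2213087   0.184     ] pot [ 0.49267002 -0.13443674  0.092     ] 0.15101528746734338 0.14709573101241005
dir 2.8784389581482817 -2.8121425943293543 angle -5.690581552477636
scene proj piv,knob,pot [[201. 198.]
 [213. 154.]
 [245. 190.]]
ball [0.53899357 0.30775376 0.092     ] base [0.57675506 0.30152482 0.025     ] 0.03827178715239617 [[404.83707777 239.90734017]]
tin [ 0.425 -0.348  0.065]
tape [0.413 0.35  0.05 ]
```

Request:
{"op": "step_arm", "data": {"moves": [{"rz":6.8,"dz":-15,"gripper":1},{"rz":6.8,"dz":-15},{"dx":34,"dy":-43.4},{"dx":34,"dy":-43.4},{"dx":34,"dy":-43.4},{"dx":34,"dy":-43.4},{"dx":34,"dy":-43.4},{"dx":34,"dy":-43.4},{"dx":34,"dy":-43.4},{"dx":34,"dy":-43.4},{"dx":34,"dy":-43.4},{"dx":34,"dy":-43.4},{},{}], "grip_force": 60}}

```text
invalid input at $.moves[0]: expected keys rx, ry, rz, dx, dy, dz, gripper
```

```bash
sed -i 's/RETR_EXTERNAL/RETR_LIST/' h.py; python3 - <<'E'
from h import *
parts(cv2.imread("pics/top0.png"))
o=r.get_obs(); print(o['joints'].round(3),o['tcp_pos'],o['orientation'],cv2.Rodrigues(o['orientation'])[0].round(3))
E
```

```text
[199.  271.4] [0.448 0.184] A152 [121.   6. 175.] vertex deg -20 amp 0.023 rmean 0.0177
[245.2 260.3] [0.473 0.065] A202 [ 17. 102. 195.] vertex deg -18 amp 0.003 rmean 0.0206
[197.1 231.9] [0.55  0.188] A122 [134.   7. 188.] vertex deg -19 amp 0.018 rmean 0.0161
[235.4 220.6] [0.577 0.089] A140 [128.   9. 181.] vertex deg 12 amp 0.001 rmean 0.0174
[228.7 188.7] [0.661 0.105] A120 [ 33.  91. 177.] vertex deg 18 amp 0.022 rmean 0.0162
[ 1.226  0.478  0.022  1.556 -0.011  1.109 -0.083] [ 0.15820741 -0.65565031  0.22202816] [-3.11799296e+00 -3.70953457e-01  5.26620091e-04] [[ 0.972  0.235 -0.001]
 [ 0.235 -0.972  0.002]
 [-0.    -0.002 -1.   ]]
```

Request:
{"op": "step_arm", "data": {"moves": [{"rx":0,"ry":0,"rz":6.8,"dx":0,"dy":0,"dz":-15,"gripper":1},{"rx":0,"ry":0,"rz":6.8,"dx":0,"dy":0,"dz":-15,"gripper":1},{"rx":0,"ry":0,"rz":0,"dx":34,"dy":-43.4,"dz":0,"gripper":1},{"rx":0,"ry":0,"rz":0,"dx":34,"dy":-43.4,"dz":0,"gripper":1},{"rx":0,"ry":0,"rz":0,"dx":34,"dy":-43.4,"dz":0,"gripper":1},{"rx":0,"ry":0,"rz":0,"dx":34,"dy":-43.4,"dz":0,"gripper":1},{"rx":0,"ry":0,"rz":0,"dx":34,"dy":-43.4,"dz":0,"gripper":1},{"rx":0,"ry":0,"rz":0,"dx":34,"dy":-43.4,"dz":0,"gripper":1},{"rx":0,"ry":0,"rz":0,"dx":34,"dy":-43.4,"dz":0,"gripper":1},{"rx":0,"ry":0,"rz":0,"dx":34,"dy":-43.4,"dz":0,"gripper":1},{"rx":0,"ry":0,"rz":0,"dx":34,"dy":-43.4,"dz":0,"gripper":1},{"rx":0,"ry":0,"rz":0,"dx":34,"dy":-43.4,"dz":0,"gripper":1},{"rx":0,"ry":0,"rz":0,"dx":0,"dy":0,"dz":0,"gripper":1},{"rx":0,"ry":0,"rz":0,"dx":0,"dy":0,"dz":0,"gripper":1}], "grip_force": 60}}

```text
clock: 1.85
tcp_pos: [0.4981, -0.2228, 0.2525]
orientation: [3.141, -0.001, -0.002]
contact_force: [0.6, 0.3, -0.4]
grip_width: 0.0852
gripper_force: 0.0
```

```bash
python3 - <<'E'
from h import *
o=r.get_obs(); print(o['joints'].round(3),o['tcp_pos'],cv2.Rodrigues(o['orientation'])[0].round(3))
E
```

```text
[ 0.475  0.247 -0.201  1.821  0.056  1.08  -1.318] [ 0.49806182 -0.222767    0.25249666] [[ 1.    -0.001 -0.001]
 [-0.001 -1.    -0.   ]
 [-0.001  0.    -1.   ]]
```

Request:
{"op": "step_arm", "data": {"moves": [{"rx":0,"ry":0,"rz":0,"dx":0,"dy":0,"dz":30,"gripper":1},{"rx":0,"ry":0,"rz":0,"dx":0,"dy":0,"dz":30,"gripper":1},{"rx":0,"ry":0,"rz":0,"dx":0,"dy":0,"dz":17,"gripper":1},{"rx":0,"ry":0,"rz":0,"dx":0,"dy":0,"dz":0,"gripper":0},{"rx":0,"ry":0,"rz":0,"dx":0,"dy":0,"dz":0,"gripper":-1},{"rx":0,"ry":0,"rz":0,"dx":0,"dy":0,"dz":0,"gripper":-1},{"rx":0,"ry":0,"rz":0,"dx":0,"dy":0,"dz":0,"gripper":-1},{"rx":0,"ry":0,"rz":0,"dx":0,"dy":0,"dz":0,"gripper":-1},{"rx":0,"ry":0,"rz":0,"dx":0,"dy":0,"dz":0,"gripper":-1}], "grip_force": 60}}

```text
clock: 2.98
tcp_pos: [0.4987, -0.2223, 0.176]
orientation: [3.142, -0.001, 0.0]
contact_force: [0.1, 1.0, 0.1]
grip_width: -0.0001
gripper_force: 0.0
```

```bash
python3 - <<'E'
from h import *
t=r.grab_frame("top"); s=r.grab_frame("scene"); cv2.imwrite("pics/t1.png",t)
a=cv2.resize(t[150:310,270:470],None,fx=2.5,fy=2.5,interpolation=cv2.INTER_CUBIC)
b=cv2.resize(s[90:260,150:270],None,fx=2.3,fy=2.3,interpolation=cv2.INTER_CUBIC)
c=np.zeros((400,790,3),np.uint8); c[:,:500]=a; c[:391,500:776]=b; cv2.imwrite("pics/k1.png",c)
print(px("top",[r.get_obs()['tcp_pos']]),px("scene",[r.get_obs()['tcp_pos']]))
E
```

```text
[[371.45344446 246.62578321]] [[213.1334879  156.56323448]]
```

View pics/k1.png

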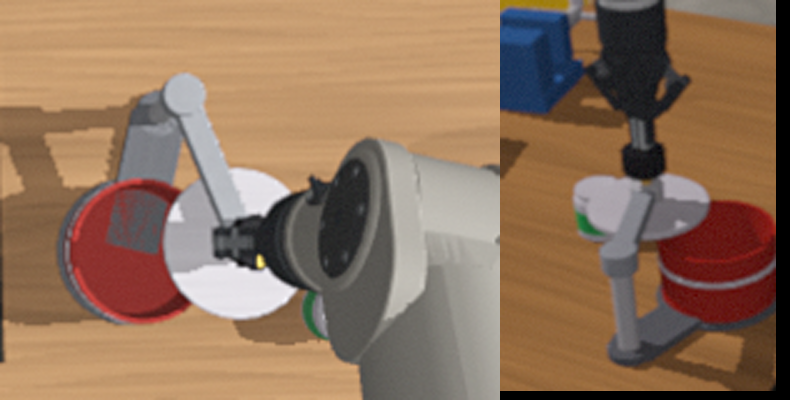

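```bash
python3 - <<'E'
from h import *
s=r.grab_frame("scene"); s0=cv2.imread("pics/scene0.png")
f=lambda i:cv2.resize(i[120:220,170:270],None,fx=4,fy=4,interpolation=cv2.INTER_CUBIC)
cv2.imwrite("pics/k2.png",np.hstack([f(s0),f(s)]))
print(r.get_obs()['tcp_pos'],r.get_obs()['moment'])
E
```

```text
[ 0.49860537 -0.2223701   0.1759035 ] [ 0.08231104 -0.06209005 -0.01345097]
```

View pics/k2.png

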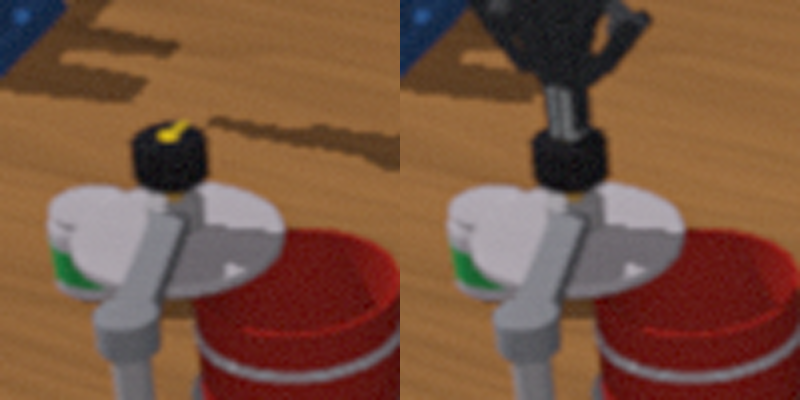

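Request:
{"op": "step_arm", "data": {"moves": [{"rx":0,"ry":0,"rz":0,"dx":0,"dy":0,"dz":-10,"gripper":-1},{"rx":0,"ry":0,"rz":0,"dx":0,"dy":0,"dz":0,"gripper":-1}], "grip_force": 60}}

```text
clock: 3.38
tcp_pos: [0.4994, -0.2226, 0.1871]
orientation: [3.141, -0.001, 0.003]
contact_force: [-0.4, 0.0, -0.8]
grip_width: 0.0001
gripper_force: 0.0
```

```bash
python3 - <<'E'
from h import *
o=r.get_obs(); print({k:np.round(v,3) for k,v in o.items()})
s=r.grab_frame("scene"); t=r.grab_frame("top")
f=lambda i,y,x:cv2.resize(i[y:y+100,x:x+100],None,fx=4,fy=4,interpolation=cv2.INTER_CUBIC)
t0=cv2.imread("pics/top0.png")
cv2.imwrite("pics/k3.png",np.hstack([f(t,200,320),f(s,120,170)]))
E
```

```text
{'clock': np.float64(3.375), 'joints': array([ 0.47 ,  0.315, -0.2  ,  1.892,  0.076,  0.94 , -1.337]), 'qvel': array([-0.   ,  0.008,  0.001,  0.013,  0.002, -0.01 , -0.001]), 'tau': array([ 3.5000e-02, -4.6614e+01, -9.7000e-01, -2.5333e+01, -6.0000e-03,
        1.2600e-01,  1.8000e-02]), 'tcp_pos': array([ 0.499, -0.223,  0.187]), 'orientation': array([ 3.141e+00, -1.000e-03,  3.000e-03]), 'contact_force': array([-0.371,  0.017, -0.784]), 'moment': array([0.008, 0.029, 0.007]), 'gripper_force': np.float64(0.0), 'grip_width': np.float64(0.0)}
```

View pics/k3.png

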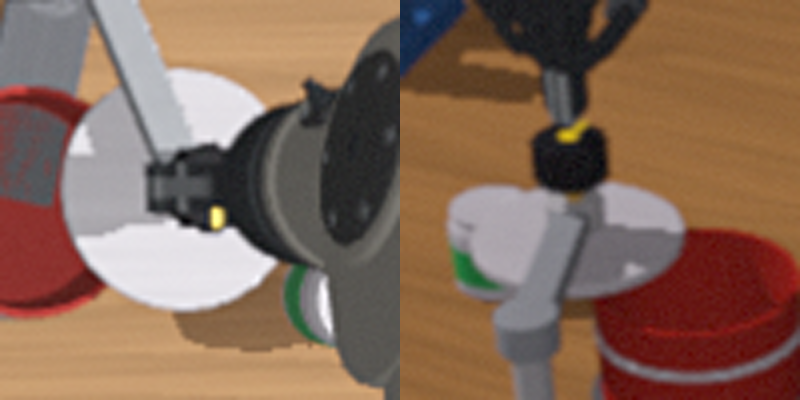

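```bash
python3 - <<'E'
from h import *
p=np.array([.1582,-.6557,.2220]); y=np.array([.235,-.972,0])
for dz in(0.02,0,-.009,-.022):
    print(dz,px("scene",[p+y*.05+[0,0,dz],p-y*.05+[0,0,dz],p+[0,0,dz]]).round(1).tolist())
q=r.get_obs()['tcp_pos']
for dz in(0.02,0.01,0,-.022): print(dz,px("scene",[q+[0,0,dz]]).round(1).tolist())
s0=cv2.imread("pics/scene0.png"); s=r.grab_frame("scene")
a=cv2.resize(s0[0:100,100:200],None,fx=4,fy=4,interpolation=cv2.INTER_CUBIC)
b=cv2.resize(s[90:190,170:270],None,fx=4,fy=4,interpolation=cv2.INTER_CUBIC)
cv2.imwrite("pics/k4.png",np.hstack([a,b]))
E
```

```text
0.02 [[140.8, 71.7], [168.5, 73.4], [154.6, 72.5]]
0 [[141.8, 77.5], [169.4, 79.2], [155.6, 78.3]]
-0.009 [[142.3, 80.0], [169.8, 81.8], [156.0, 80.9]]
-0.022 [[143.0, 83.7], [170.3, 85.6], [156.6, 84.6]]
0.02 [[212.0, 146.2]]
0.01 [[212.4, 149.7]]
0 [[212.7, 153.1]]
-0.022 [[213.4, 160.5]]
```

View pics/k4.png

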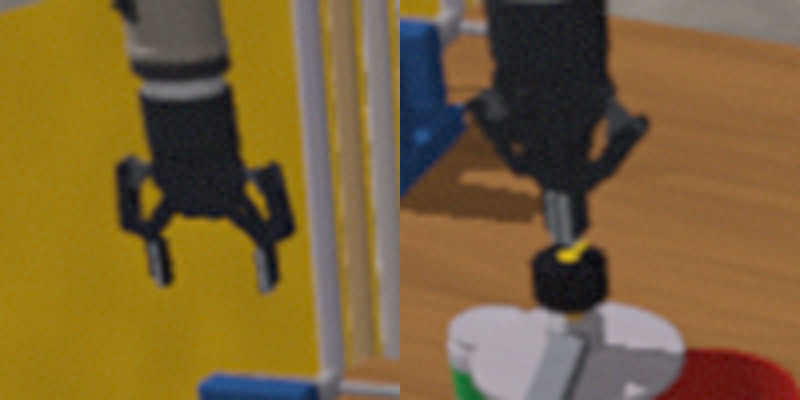

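The stills show the fingertips about 30 mm higher than the pose and r.tcp_to_tips imply, both in the start picture and here. So the fingers closed just above the knob. I'll go about 28 mm deeper, which stays clear of the bar and disc either way.

Request:
{"op": "step_arm", "data": {"moves": [{"rx":0,"ry":0,"rz":0,"dx":0,"dy":0,"dz":-25,"gripper":1},{"rx":0,"ry":0,"rz":0,"dx":0,"dy":0,"dz":0,"gripper":1},{"rx":0,"ry":0,"rz":0,"dx":0,"dy":0,"dz":0,"gripper":1},{"rx":0,"ry":0,"rz":0,"dx":0,"dy":0,"dz":0,"gripper":1},{"rx":0,"ry":0,"rz":0,"dx":0,"dy":0,"dz":0,"gripper":1},{"rx":0,"ry":0,"rz":0,"dx":-1,"dy":0,"dz":20,"gripper":1},{"rx":0,"ry":0,"rz":0,"dx":0,"dy":0,"dz":20,"gripper":1},{"rx":0,"ry":0,"rz":0,"dx":0,"dy":0,"dz":22,"gripper":1},{"rx":0,"ry":0,"rz":0,"dx":0,"dy":0,"dz":0,"gripper":1},{"rx":0,"ry":0,"rz":0,"dx":0,"dy":0,"dz":0,"gripper":-1},{"rx":0,"ry":0,"rz":0,"dx":0,"dy":0,"dz":0,"gripper":-1},{"rx":0,"ry":0,"rz":0,"dx":0,"dy":0,"dz":0,"gripper":-1},{"rx":0,"ry":0,"rz":0,"dx":0,"dy":0,"dz":0,"gripper":-1},{"rx":0,"ry":0,"rz":0,"dx":0,"dy":0,"dz":0,"gripper":-1}], "grip_force": 60}}

```text
clock: 5.28
tcp_pos: [0.4983, -0.2233, 0.1505]
orientation: [3.14, -0.002, 0.003]
contact_force: [-2.7, -1.2, 5.5]
grip_width: 0.0461
gripper_force: 60.4
```

Request:
{"op": "step_arm", "data": {"moves": [{"rx":0,"ry":0,"rz":-4.3,"dx":4.1,"dy":10.6,"dz":0,"gripper":-1},{"rx":0,"ry":0,"rz":-4.3,"dx":4.1,"dy":10.6,"dz":0,"gripper":-1},{"rx":0,"ry":0,"rz":-4.3,"dx":4.1,"dy":10.6,"dz":0,"gripper":-1},{"rx":0,"ry":0,"rz":-4.3,"dx":4.1,"dy":10.6,"dz":0,"gripper":-1},{"rx":0,"ry":0,"rz":-4.3,"dx":4.1,"dy":10.6,"dz":0,"gripper":-1},{"rx":0,"ry":0,"rz":-4.3,"dx":4.1,"dy":10.6,"dz":0,"gripper":-1},{"rx":0,"ry":0,"rz":-4.3,"dx":4.1,"dy":10.6,"dz":0,"gripper":-1},{"rx":0,"ry":0,"rz":-4.3,"dx":4.1,"dy":10.6,"dz":0,"gripper":-1},{"rx":0,"ry":0,"rz":-4.3,"dx":4.1,"dy":10.6,"dz":0,"gripper":-1},{"rx":0,"ry":0,"rz":-4.3,"dx":4.1,"dy":10.6,"dz":0,"gripper":-1},{"rx":0,"ry":0,"rz":0,"dx":0,"dy":0,"dz":0,"gripper":-1}], "grip_force": 60}}

```text
clock: 6.65
tcp_pos: [0.571, -0.3064, 0.1506]
orientation: [2.922, 1.152, 0.003]
contact_force: [-0.4, 1.7, 5.2]
grip_width: 0.0462
gripper_force: 60.8
```

```bash
python3 - <<'E'
from h import *
o=r.get_obs(); print(o['joints'].round(3),o['tcp_pos'],o['moment'],cv2.Rodrigues(o['orientation'])[0].round(3)[:,0])
t=r.grab_frame("top"); cv2.imwrite("pics/t2.png",t); parts(t)
E
```

```text
[ 0.631  0.524 -0.324  1.674  0.193  0.973 -0.581] [ 0.57101243 -0.3064312   0.15060584] [ 0.6251677   0.19729704 -0.0084708 ] [0.731 0.682 0.002]
[199.  271.4] [0.448 0.184] A154 [122.   6. 182.] vertex deg -20 amp 0.022 rmean 0.0179
[245.1 260.3] [0.473 0.065] A206 [ 16. 100. 202.] vertex deg -19 amp 0.002 rmean 0.0208
[196.9 231.9] [0.55  0.188] A104 [134.   9. 148.] vertex deg -19 amp 0.021 rmean 0.0148
[235.2 220.6] [0.577 0.089] A112 [130.   9. 146.] vertex deg 17 amp 0.001 rmean 0.0155
[228.7 188.7] [0.661 0.104] A123 [ 32.  89. 184.] vertex deg 18 amp 0.022 rmean 0.0164
```

Request:
{"op": "step_arm", "data": {"moves": [{"rx":0,"ry":0,"rz":0,"dx":0,"dy":0,"dz":0,"gripper":1},{"rx":0,"ry":0,"rz":0,"dx":0,"dy":0,"dz":0,"gripper":1},{"rx":0,"ry":0,"rz":0,"dx":0,"dy":0,"dz":0,"gripper":1},{"rx":0,"ry":0,"rz":0,"dx":0,"dy":0,"dz":-30,"gripper":1},{"rx":0,"ry":0,"rz":0,"dx":0,"dy":0,"dz":-30,"gripper":1},{"rx":0,"ry":0,"rz":0,"dx":27.1,"dy":-49.1,"dz":0,"gripper":0.4},{"rx":0,"ry":0,"rz":0,"dx":27.1,"dy":-49.1,"dz":0,"gripper":0.4},{"rx":0,"ry":0,"rz":0,"dx":27.1,"dy":-49.1,"dz":0,"gripper":0.4},{"rx":0,"ry":0,"rz":0,"dx":27.1,"dy":-49.1,"dz":0,"gripper":0.4},{"rx":0,"ry":0,"rz":0,"dx":27.1,"dy":-49.1,"dz":0,"gripper":0.4},{"rx":0,"ry":0,"rz":0,"dx":27.1,"dy":-49.1,"dz":0,"gripper":0.4},{"rx":0,"ry":0,"rz":0,"dx":27.1,"dy":-49.1,"dz":0,"gripper":0.4},{"rx":0,"ry":0,"rz":0,"dx":27.1,"dy":-49.1,"dz":0,"gripper":0.4},{"rx":0,"ry":0,"rz":0,"dx":27.1,"dy":-49.1,"dz":0,"gripper":0.4},{"rx":0,"ry":0,"rz":0,"dx":0,"dy":0,"dz":50,"gripper":0.4},{"rx":0,"ry":0,"rz":0,"dx":0,"dy":0,"dz":50,"gripper":0.4},{"rx":0,"ry":0,"rz":0,"dx":0,"dy":0,"dz":50,"gripper":0.4},{"rx":0,"ry":0,"rz":0,"dx":0,"dy":0,"dz":30,"gripper":0.4},{"rx":0,"ry":0,"rz":0,"dx":0,"dy":0,"dz":0,"gripper":0.4}], "grip_force": 50}}

```text
clock: 9.07
tcp_pos: [0.4454, 0.182, 0.0272]
orientation: [2.923, 1.151, -0.007]
contact_force: [0.2, -0.3, 0.9]
grip_width: 0.0599
gripper_force: 0.0
```

```bash
python3 - <<'E'
from h import *
o=r.get_obs(); print(o['joints'].round(3),o['tcp_pos'],cv2.Rodrigues(o['orientation'])[0].round(3)[:,0],o['grip_width'])
t=r.grab_frame("top"); s=r.grab_frame("scene"); cv2.imwrite("pics/t3.png",t); parts(t)
p=px("scene",[o['tcp_pos']])[0]; print(p); x,y=(p-[50,50]).astype(int)
a=cv2.resize(s[y:y+100,x:x+100],None,fx=4,fy=4,interpolation=cv2.INTER_CUBIC)
b=cv2.resize(t[220:320,150:250],None,fx=4,fy=4,interpolation=cv2.INTER_CUBIC)
cv2.imwrite("pics/p1.png",np.hstack([a,b]))
E
```

```text
[-0.116  0.509 -0.489  2.127  0.414  0.602 -1.719] [0.44535169 0.18201385 0.02722444] [ 0.731  0.682 -0.004] 0.059892547105409144
[245.2 260.3] [0.473 0.065] A203 [ 16. 101. 197.] vertex deg -21 amp 0.003 rmean 0.0207
[197.1 231.9] [0.55  0.188] A122 [135.   7. 190.] vertex deg -19 amp 0.018 rmean 0.0161
[235.4 220.6] [0.576 0.089] A142 [127.   9. 183.] vertex deg 14 amp 0.001 rmean 0.0175
[228.7 188.7] [0.661 0.105] A121 [ 33.  90. 179.] vertex deg 18 amp 0.022 rmean 0.0163
[361.79490017 227.91000256]
```

View pics/p1.png

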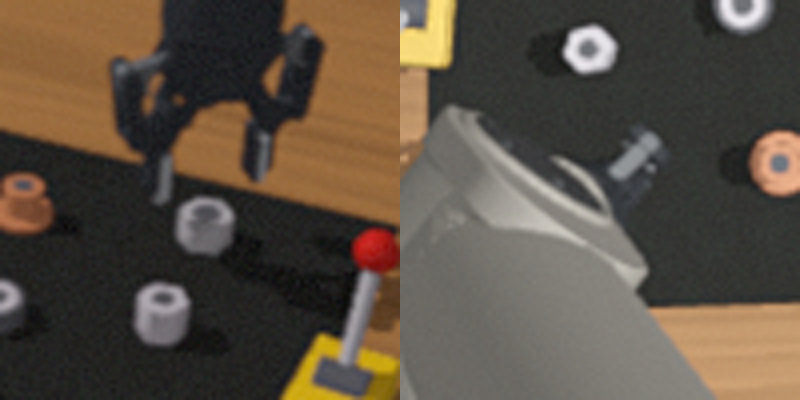

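The steel nut stands between and just below the open fingertips, which is again consistent with the 30 mm offset. I'll go down and close on it.

Request:
{"op": "step_arm", "data": {"moves": [{"rx":0,"ry":0,"rz":0,"dx":3.2,"dy":0,"dz":15,"gripper":0.4},{"rx":0,"ry":0,"rz":0,"dx":0,"dy":0,"dz":15,"gripper":0.4},{"rx":0,"ry":0,"rz":0,"dx":0,"dy":0,"dz":0,"gripper":-1},{"rx":0,"ry":0,"rz":0,"dx":0,"dy":0,"dz":0,"gripper":-1},{"rx":0,"ry":0,"rz":0,"dx":0,"dy":0,"dz":0,"gripper":-1},{"rx":0,"ry":0,"rz":0,"dx":0,"dy":0,"dz":0,"gripper":-1}], "grip_force": 50}}

```text
clock: 9.93
tcp_pos: [0.4494, 0.1849, -0.001]
orientation: [2.923, 1.15, 0.0]
contact_force: [0.3, -1.0, -1.4]
grip_width: 0.0287
gripper_force: 49.5
```

Request:
{"op": "step_arm", "data": {"moves": [{"rx":0,"ry":0,"rz":0,"dx":0,"dy":0,"dz":-50,"gripper":-1},{"rx":0,"ry":0,"rz":0,"dx":0,"dy":0,"dz":-50,"gripper":-1},{"rx":0,"ry":0,"rz":0,"dx":0,"dy":0,"dz":-50,"gripper":-1},{"rx":0,"ry":0,"rz":0,"dx":-35.1,"dy":43.9,"dz":0,"gripper":-1},{"rx":0,"ry":0,"rz":0,"dx":-35.1,"dy":43.9,"dz":0,"gripper":-1},{"rx":0,"ry":0,"rz":0,"dx":-35.1,"dy":43.9,"dz":0,"gripper":-1},{"rx":0,"ry":0,"rz":0,"dx":-35.1,"dy":43.9,"dz":0,"gripper":-1},{"rx":0,"ry":0,"rz":0,"dx":-35.1,"dy":43.9,"dz":0,"gripper":-1},{"rx":0,"ry":0,"rz":0,"dx":-35.1,"dy":43.9,"dz":0,"gripper":-1},{"rx":0,"ry":0,"rz":0,"dx":0,"dy":0,"dz":0,"gripper":-1}], "grip_force": 50}}

```text
clock: 11.18
tcp_pos: [0.474, -0.1566, 0.1487]
orientation: [2.927, 1.138, -0.002]
contact_force: [-0.1, 1.1, -1.9]
grip_width: 0.0288
gripper_force: 50.2
```

Request:
{"op": "step_arm", "data": {"moves": [{"rx":0,"ry":0,"rz":0,"dx":0,"dy":0,"dz":52,"gripper":-1},{"rx":0,"ry":0,"rz":0,"dx":0,"dy":0,"dz":52,"gripper":-1},{"rx":0,"ry":0,"rz":0,"dx":0,"dy":0,"dz":0,"gripper":-1},{"rx":0,"ry":0,"rz":0,"dx":0,"dy":0,"dz":0,"gripper":0.1},{"rx":0,"ry":0,"rz":0,"dx":0,"dy":0,"dz":0,"gripper":0.1},{"rx":0,"ry":0,"rz":0,"dx":0,"dy":0,"dz":-52,"gripper":0.1},{"rx":0,"ry":0,"rz":0,"dx":0,"dy":0,"dz":-52,"gripper":0.1},{"rx":0,"ry":0,"rz":0,"dx":0,"dy":0,"dz":0,"gripper":0.4}], "grip_force": 50}}

```text
clock: 12.18
tcp_pos: [0.4785, -0.1521, 0.1548]
orientation: [2.917, 1.147, 0.013]
contact_force: [-0.4, 0.0, -0.4]
grip_width: 0.0598
gripper_force: 0.0
```

```bash
cat > go.py <<'E'
import sys
from h import *
t=r.grab_frame("top"); o=r.get_obs(); cv2.imwrite("pics/last.png",t)
R=cv2.Rodrigues(o['orientation'])[0]; p=o['tcp_pos']; print(p.round(4),"yaw",np.degrees(np.arctan2(R[1,0],R[0,0])).round(1),o['joints'][6].round(2))
for x in parts(t,False): 
    C=x[1]; print(C.round(3),np.round(x[3]),"v%.0f"%x[4],"tool d(mm)",(R.T@np.r_[C-p[:2],0]*1000).round(1))
pot=np.array([.493,-.134]); print("pot d",(R.T@np.r_[pot-p[:2],0]*1000).round(1))
E
python3 go.py
```

```text
[ 0.4768 -0.1519  0.1525] yaw 42.9 -0.81
[0.473 0.065] [ 17. 104. 180.] v-11 tool d(mm) [ 145.2 -161.7   -0.6]
[0.55  0.188] [134.   7. 193.] v-19 tool d(mm) [ 284.8 -199.2   -0.4]
[0.577 0.089] [127.   9. 185.] v14 tool d(mm) [ 236.8 -108.1    0. ]
[0.661 0.105] [ 32.  90. 182.] v18 tool d(mm) [309.4 -62.4   0.5]
pot d [24.1 -2.1  0.1]
```

Request:
{"op": "step_arm", "data": {"moves": [{"rx":0,"ry":0,"rz":0,"dx":47.5,"dy":-33.2,"dz":0,"gripper":0.4},{"rx":0,"ry":0,"rz":0,"dx":47.5,"dy":-33.2,"dz":0,"gripper":0.4},{"rx":0,"ry":0,"rz":0,"dx":47.5,"dy":-33.2,"dz":0,"gripper":0.4},{"rx":0,"ry":0,"rz":0,"dx":47.5,"dy":-33.2,"dz":0,"gripper":0.4},{"rx":0,"ry":0,"rz":0,"dx":47.5,"dy":-33.2,"dz":0,"gripper":0.4},{"rx":0,"ry":0,"rz":0,"dx":47.5,"dy":-33.2,"dz":0,"gripper":0.4},{"rx":0,"ry":0,"rz":0,"dx":0,"dy":0,"dz":50,"gripper":0.4},{"rx":0,"ry":0,"rz":0,"dx":0,"dy":0,"dz":50,"gripper":0.4},{"rx":0,"ry":0,"rz":0,"dx":0,"dy":0,"dz":50,"gripper":0.4},{"rx":0,"ry":0,"rz":0,"dx":0,"dy":0,"dz":0,"gripper":0.4},{"rx":0,"ry":0,"rz":0,"dx":0,"dy":0,"dz":0,"gripper":-1},{"rx":0,"ry":0,"rz":0,"dx":0,"dy":0,"dz":0,"gripper":-1},{"rx":0,"ry":0,"rz":0,"dx":0,"dy":0,"dz":0,"gripper":-1},{"rx":0,"ry":0,"rz":0,"dx":0,"dy":0,"dz":0,"gripper":-1},{"rx":0,"ry":0,"rz":0,"dx":0,"dy":0,"dz":-50,"gripper":-1},{"rx":0,"ry":0,"rz":0,"dx":0,"dy":0,"dz":-50,"gripper":-1},{"rx":0,"ry":0,"rz":0,"dx":0,"dy":0,"dz":-50,"gripper":-1},{"rx":0,"ry":0,"rz":0,"dx":0,"dy":0,"dz":0,"gripper":-1}], "grip_force": 50}}

```text
clock: 14.48
tcp_pos: [0.5505, 0.1902, 0.1547]
orientation: [2.923, 1.15, 0.016]
contact_force: [0.3, 0.5, -1.5]
grip_width: 0.025
gripper_force: 49.5
```

Request:
{"op": "step_arm", "data": {"moves": [{"rx":0,"ry":0,"rz":0,"dx":-39.7,"dy":32.9,"dz":0,"gripper":-1},{"rx":0,"ry":0,"rz":0,"dx":-39.7,"dy":32.9,"dz":0,"gripper":-1},{"rx":0,"ry":0,"rz":0,"dx":-39.7,"dy":32.9,"dz":0,"gripper":-1},{"rx":0,"ry":0,"rz":0,"dx":-39.7,"dy":32.9,"dz":0,"gripper":-1},{"rx":0,"ry":0,"rz":0,"dx":-39.7,"dy":32.9,"dz":0,"gripper":-1},{"rx":0,"ry":0,"rz":0,"dx":-39.7,"dy":32.9,"dz":0,"gripper":-1},{"rx":0,"ry":0,"rz":0,"dx":0,"dy":0,"dz":0,"gripper":-1},{"rx":0,"ry":0,"rz":0,"dx":0,"dy":0,"dz":50,"gripper":-1},{"rx":0,"ry":0,"rz":0,"dx":0,"dy":0,"dz":50,"gripper":-1},{"rx":0,"ry":0,"rz":0,"dx":0,"dy":0,"dz":0,"gripper":-1},{"rx":0,"ry":0,"rz":0,"dx":0,"dy":0,"dz":0,"gripper":0.1},{"rx":0,"ry":0,"rz":0,"dx":0,"dy":0,"dz":0,"gripper":0.1},{"rx":0,"ry":0,"rz":0,"dx":0,"dy":0,"dz":-50,"gripper":0.1},{"rx":0,"ry":0,"rz":0,"dx":0,"dy":0,"dz":-50,"gripper":0.1},{"rx":0,"ry":0,"rz":0,"dx":0,"dy":0,"dz":0,"gripper":0.4}], "grip_force": 50}}

```text
clock: 16.35
tcp_pos: [0.5114, -0.1185, 0.1546]
orientation: [2.918, 1.148, 0.014]
contact_force: [0.4, -0.1, -0.2]
grip_width: 0.0596
gripper_force: 0.0
```

```bash
python3 go.py
```

```text
[ 0.5098 -0.1185  0.1523] yaw 42.9 -0.92
[0.473 0.065] [ 17. 102. 195.] v-21 tool d(mm) [  98.5 -159.5   -0.6]
[0.577 0.089] [128.   9. 184.] v16 tool d(mm) [ 189.9 -106.1    0. ]
[0.661 0.105] [ 33.  90. 181.] v18 tool d(mm) [262.5 -60.4   0.5]
pot d [-22.8  -0.1  -0.1]
```

Request:
{"op": "step_arm", "data": {"moves": [{"rx":0,"ry":0,"rz":0,"dx":24.6,"dy":-39.9,"dz":0,"gripper":0.4},{"rx":0,"ry":0,"rz":0,"dx":24.6,"dy":-39.9,"dz":0,"gripper":0.4},{"rx":0,"ry":0,"rz":0,"dx":24.6,"dy":-39.9,"dz":0,"gripper":0.4},{"rx":0,"ry":0,"rz":0,"dx":24.6,"dy":-39.9,"dz":0,"gripper":0.4},{"rx":0,"ry":0,"rz":0,"dx":0,"dy":0,"dz":49,"gripper":0.4},{"rx":0,"ry":0,"rz":0,"dx":0,"dy":0,"dz":49,"gripper":0.4},{"rx":0,"ry":0,"rz":0,"dx":0,"dy":0,"dz":49,"gripper":0.4},{"rx":0,"ry":0,"rz":0,"dx":0,"dy":0,"dz":0,"gripper":0.4},{"rx":0,"ry":0,"rz":0,"dx":0,"dy":0,"dz":0,"gripper":-1},{"rx":0,"ry":0,"rz":0,"dx":0,"dy":0,"dz":0,"gripper":-1},{"rx":0,"ry":0,"rz":0,"dx":0,"dy":0,"dz":0,"gripper":-1},{"rx":0,"ry":0,"rz":0,"dx":0,"dy":0,"dz":0,"gripper":-1},{"rx":0,"ry":0,"rz":0,"dx":0,"dy":0,"dz":-49,"gripper":-1},{"rx":0,"ry":0,"rz":0,"dx":0,"dy":0,"dz":-49,"gripper":-1},{"rx":0,"ry":0,"rz":0,"dx":0,"dy":0,"dz":-49,"gripper":-1},{"rx":0,"ry":0,"rz":0,"dx":0,"dy":0,"dz":0,"gripper":-1}], "grip_force": 50}}

```text
clock: 18.4
tcp_pos: [0.474, 0.0662, 0.1539]
orientation: [2.921, 1.148, 0.015]
contact_force: [0.4, -0.5, -1.3]
grip_width: 0.0229
gripper_force: 49.4
```

Request:
{"op": "step_arm", "data": {"moves": [{"rx":0,"ry":0,"rz":0,"dx":-30.6,"dy":46,"dz":0,"gripper":-1},{"rx":0,"ry":0,"rz":0,"dx":-30.6,"dy":46,"dz":0,"gripper":-1},{"rx":0,"ry":0,"rz":0,"dx":-30.6,"dy":46,"dz":0,"gripper":-1},{"rx":0,"ry":0,"rz":0,"dx":-30.6,"dy":46,"dz":0,"gripper":-1},{"rx":0,"ry":0,"rz":0,"dx":0,"dy":0,"dz":0,"gripper":-1},{"rx":0,"ry":0,"rz":0,"dx":0,"dy":0,"dz":46,"gripper":-1},{"rx":0,"ry":0,"rz":0,"dx":0,"dy":0,"dz":46,"gripper":-1},{"rx":0,"ry":0,"rz":0,"dx":0,"dy":0,"dz":0,"gripper":-1},{"rx":0,"ry":0,"rz":0,"dx":0,"dy":0,"dz":0,"gripper":-0.2},{"rx":0,"ry":0,"rz":0,"dx":0,"dy":0,"dz":0,"gripper":-0.2},{"rx":0,"ry":0,"rz":0,"dx":0,"dy":0,"dz":-46,"gripper":-0.2},{"rx":0,"ry":0,"rz":0,"dx":0,"dy":0,"dz":-46,"gripper":-0.2},{"rx":0,"ry":0,"rz":0,"dx":0,"dy":0,"dz":0,"gripper":0.4}], "grip_force": 50}}

```text
clock: 20.02
tcp_pos: [0.5102, -0.1529, 0.1541]
orientation: [2.918, 1.148, 0.012]
contact_force: [0.1, 0.0, 0.7]
grip_width: 0.0511
gripper_force: 0.0
```

```bash
python3 go.py
```

```text
[ 0.5086 -0.1528  0.1519] yaw 42.9 -0.86
[0.576 0.089] [128.   9. 185.] v10 tool d(mm) [ 2.141e+02 -1.304e+02 -2.000e-01]
[0.661 0.104] [ 33.  90. 183.] v18 tool d(mm) [286.7 -84.7   0.3]
pot d [  1.4 -24.4  -0.1]
```

Request:
{"op": "step_arm", "data": {"moves": [{"rx":0,"ry":0,"rz":0,"dx":42.8,"dy":-26.1,"dz":0,"gripper":0.5},{"rx":0,"ry":0,"rz":0,"dx":42.8,"dy":-26.1,"dz":0,"gripper":0.5},{"rx":0,"ry":0,"rz":0,"dx":42.8,"dy":-26.1,"dz":0,"gripper":0.5},{"rx":0,"ry":0,"rz":0,"dx":42.8,"dy":-26.1,"dz":0,"gripper":0.5},{"rx":0,"ry":0,"rz":0,"dx":42.8,"dy":-26.1,"dz":0,"gripper":0.5},{"rx":0,"ry":0,"rz":0,"dx":0,"dy":0,"dz":52,"gripper":0.5},{"rx":0,"ry":0,"rz":0,"dx":0,"dy":0,"dz":52,"gripper":0.5},{"rx":0,"ry":0,"rz":0,"dx":0,"dy":0,"dz":51,"gripper":0.5},{"rx":0,"ry":0,"rz":0,"dx":0,"dy":0,"dz":0,"gripper":0.5},{"rx":0,"ry":0,"rz":0,"dx":0,"dy":0,"dz":0,"gripper":-1},{"rx":0,"ry":0,"rz":0,"dx":0,"dy":0,"dz":0,"gripper":-1},{"rx":0,"ry":0,"rz":0,"dx":0,"dy":0,"dz":0,"gripper":-1},{"rx":0,"ry":0,"rz":0,"dx":0,"dy":0,"dz":0,"gripper":-1}], "grip_force": 50}}

```text
clock: 21.7
tcp_pos: [0.5758, 0.0893, -0.0037]
orientation: [2.923, 1.15, 0.005]
contact_force: [-1.6, 0.6, 6.3]
grip_width: 0.0346
gripper_force: 49.9
```

Request:
{"op": "step_arm", "data": {"moves": [{"rx":0,"ry":0,"rz":0,"dx":0,"dy":0,"dz":-40,"gripper":-1},{"rx":0,"ry":0,"rz":0,"dx":0,"dy":0,"dz":-62,"gripper":-1},{"rx":0,"ry":0,"rz":0,"dx":0,"dy":0,"dz":-52,"gripper":-1},{"rx":0,"ry":0,"rz":0,"dx":-53.2,"dy":22,"dz":0,"gripper":-1},{"rx":0,"ry":0,"rz":0,"dx":-53.2,"dy":22,"dz":0,"gripper":-1},{"rx":0,"ry":0,"rz":0,"dx":-53.2,"dy":22,"dz":0,"gripper":-1},{"rx":0,"ry":0,"rz":0,"dx":-53.2,"dy":22,"dz":0,"gripper":-1},{"rx":0,"ry":0,"rz":0,"dx":0,"dy":0,"dz":0,"gripper":-1},{"rx":0,"ry":0,"rz":0,"dx":0,"dy":0,"dz":44,"gripper":-1},{"rx":0,"ry":0,"rz":0,"dx":0,"dy":0,"dz":44,"gripper":-1},{"rx":0,"ry":0,"rz":0,"dx":0,"dy":0,"dz":0,"gripper":-1},{"rx":0,"ry":0,"rz":0,"dx":0,"dy":0,"dz":0,"gripper":0.1},{"rx":0,"ry":0,"rz":0,"dx":0,"dy":0,"dz":0,"gripper":0.1},{"rx":0,"ry":0,"rz":0,"dx":0,"dy":0,"dz":-44,"gripper":0.1},{"rx":0,"ry":0,"rz":0,"dx":0,"dy":0,"dz":-44,"gripper":0.1},{"rx":0,"ry":0,"rz":0,"dx":0,"dy":0,"dz":0,"gripper":0.4}], "grip_force": 50}}

```text
clock: 23.7
tcp_pos: [0.482, -0.1208, 0.1526]
orientation: [2.918, 1.148, 0.011]
contact_force: [0.3, 0.1, -0.3]
grip_width: 0.0593
gripper_force: 0.0
```

```bash
python3 go.py
```

```text
[ 0.4805 -0.1208  0.1506] yaw 42.9 -0.91
[0.661 0.105] [ 33.  90. 182.] v18 tool d(mm) [285.5 -42.1   0.5]
pot d [ 0.2 18.2  0.1]
```

Request:
{"op": "step_arm", "data": {"moves": [{"rx":0,"ry":0,"rz":8.3,"dx":0,"dy":0,"dz":0,"gripper":0.4},{"rx":0,"ry":0,"rz":8.3,"dx":0,"dy":0,"dz":0,"gripper":0.4},{"rx":0,"ry":0,"rz":8.3,"dx":0,"dy":0,"dz":0,"gripper":0.4},{"rx":0,"ry":0,"rz":0,"dx":48.3,"dy":-31.8,"dz":0,"gripper":0.4},{"rx":0,"ry":0,"rz":0,"dx":48.3,"dy":-31.8,"dz":0,"gripper":0.4},{"rx":0,"ry":0,"rz":0,"dx":48.3,"dy":-31.8,"dz":0,"gripper":0.4},{"rx":0,"ry":0,"rz":0,"dx":48.3,"dy":-31.8,"dz":0,"gripper":0.4},{"rx":0,"ry":0,"rz":0,"dx":48.3,"dy":-31.8,"dz":0,"gripper":0.4},{"rx":0,"ry":0,"rz":0,"dx":0,"dy":0,"dz":50,"gripper":0.4},{"rx":0,"ry":0,"rz":0,"dx":0,"dy":0,"dz":50,"gripper":0.4},{"rx":0,"ry":0,"rz":0,"dx":0,"dy":0,"dz":51,"gripper":0.4},{"rx":0,"ry":0,"rz":0,"dx":0,"dy":0,"dz":0,"gripper":0.4},{"rx":0,"ry":0,"rz":0,"dx":0,"dy":0,"dz":0,"gripper":-1},{"rx":0,"ry":0,"rz":0,"dx":0,"dy":0,"dz":0,"gripper":-1},{"rx":0,"ry":0,"rz":0,"dx":0,"dy":0,"dz":0,"gripper":-1},{"rx":0,"ry":0,"rz":0,"dx":0,"dy":0,"dz":0,"gripper":-1}], "grip_force": 50}}

```text
clock: 25.75
tcp_pos: [0.6611, 0.1062, -0.0001]
orientation: [-3.102, -0.493, -0.008]
contact_force: [-1.6, -0.7, 7.7]
grip_width: 0.0254
gripper_force: 50.0
```

Request:
{"op": "step_arm", "data": {"moves": [{"rx":0,"ry":0,"rz":0,"dx":0,"dy":0,"dz":-40,"gripper":-1},{"rx":0,"ry":0,"rz":0,"dx":0,"dy":0,"dz":-60,"gripper":-1},{"rx":0,"ry":0,"rz":0,"dx":0,"dy":0,"dz":-50,"gripper":-1},{"rx":0,"ry":0,"rz":0,"dx":-39,"dy":29.4,"dz":0,"gripper":-1},{"rx":0,"ry":0,"rz":0,"dx":-39,"dy":29.4,"dz":0,"gripper":-1},{"rx":0,"ry":0,"rz":0,"dx":-39,"dy":29.4,"dz":0,"gripper":-1},{"rx":0,"ry":0,"rz":0,"dx":-39,"dy":29.4,"dz":0,"gripper":-1},{"rx":0,"ry":0,"rz":0,"dx":-39,"dy":29.4,"dz":0,"gripper":-1},{"rx":0,"ry":0,"rz":0,"dx":-39,"dy":29.4,"dz":0,"gripper":-1},{"rx":0,"ry":0,"rz":0,"dx":0,"dy":0,"dz":0,"gripper":-1},{"rx":0,"ry":0,"rz":0,"dx":0,"dy":0,"dz":40,"gripper":-1},{"rx":0,"ry":0,"rz":0,"dx":0,"dy":0,"dz":40,"gripper":-1},{"rx":0,"ry":0,"rz":0,"dx":0,"dy":0,"dz":0,"gripper":-1},{"rx":0,"ry":0,"rz":0,"dx":0,"dy":0,"dz":0,"gripper":0.1},{"rx":0,"ry":0,"rz":0,"dx":0,"dy":0,"dz":0,"gripper":0.1},{"rx":0,"ry":0,"rz":0,"dx":0,"dy":0,"dz":-60,"gripper":0.1},{"rx":0,"ry":0,"rz":0,"dx":0,"dy":0,"dz":-60,"gripper":0.1},{"rx":0,"ry":0,"rz":0,"dx":0,"dy":0,"dz":-20,"gripper":1},{"rx":0,"ry":0,"rz":0,"dx":0,"dy":0,"dz":0,"gripper":1}], "grip_force": 60}}

```text
clock: 28.12
tcp_pos: [0.4929, -0.1349, 0.2099]
orientation: [3.1, 0.492, 0.008]
contact_force: [0.1, 0.2, -0.4]
grip_width: 0.0806
gripper_force: 0.0
```

```bash
python3 go.py
```

```text
[ 0.4917 -0.1348  0.2081] yaw 18.1 -1.26
pot d [ 1.5 -0.4  0. ]
```

Request:
{"op": "step_arm", "data": {"moves": [{"rx":0,"ry":0,"rz":-10.25,"dx":0,"dy":0,"dz":0,"gripper":1},{"rx":0,"ry":0,"rz":-10.25,"dx":0,"dy":0,"dz":0,"gripper":1},{"rx":0,"ry":0,"rz":-10.25,"dx":0,"dy":0,"dz":0,"gripper":1},{"rx":0,"ry":0,"rz":-10.25,"dx":0,"dy":0,"dz":0,"gripper":1},{"rx":0,"ry":0,"rz":-10.25,"dx":0,"dy":0,"dz":0,"gripper":1},{"rx":0,"ry":0,"rz":-10.25,"dx":0,"dy":0,"dz":0,"gripper":1},{"rx":0,"ry":0,"rz":-10.25,"dx":0,"dy":0,"dz":0,"gripper":1},{"rx":0,"ry":0,"rz":-10.25,"dx":0,"dy":0,"dz":0,"gripper":1},{"rx":0,"ry":0,"rz":-10.25,"dx":0,"dy":0,"dz":0,"gripper":1},{"rx":0,"ry":0,"rz":-10.25,"dx":0,"dy":0,"dz":0,"gripper":1},{"rx":0,"ry":0,"rz":-10.25,"dx":0,"dy":0,"dz":0,"gripper":1},{"rx":0,"ry":0,"rz":-10.25,"dx":0,"dy":0,"dz":0,"gripper":1},{"rx":0,"ry":0,"rz":-10.25,"dx":0,"dy":0,"dz":0,"gripper":1},{"rx":0,"ry":0,"rz":-10.25,"dx":0,"dy":0,"dz":0,"gripper":1},{"rx":0,"ry":0,"rz":-10.25,"dx":0,"dy":0,"dz":0,"gripper":1},{"rx":0,"ry":0,"rz":-10.25,"dx":0,"dy":0,"dz":0,"gripper":1},{"rx":0,"ry":0,"rz":-10.25,"dx":0,"dy":0,"dz":0,"gripper":1},{"rx":0,"ry":0,"rz":-10.25,"dx":0,"dy":0,"dz":0,"gripper":1},{"rx":0,"ry":0,"rz":-10.25,"dx":0,"dy":0,"dz":0,"gripper":1},{"rx":0,"ry":0,"rz":-10.25,"dx":0,"dy":0,"dz":0,"gripper":1}], "grip_force": 60}}

```text
clock: 30.68
tcp_pos: [0.4904, -0.1345, 0.2057]
orientation: [1.162, -2.918, -0.002]
contact_force: [0.3, 0.4, -0.1]
grip_width: 0.0856
gripper_force: 0.0
```

```bash
python3 - <<'E'
from h import *
o=r.get_obs(); R=cv2.Rodrigues(o['orientation'])[0]; p=o['tcp_pos']
print(p,np.degrees(np.arctan2(R[1,0],R[0,0])),o['joints'].round(2))
print("knob d",R.T@(np.array([.571,-.3064,.149])-p)*1000)
E
```

```text
[ 0.49039895 -0.13446815  0.20566636] -136.5762136675144 [ 1.11  0.49 -1.23  1.91  0.52  1.11  2.  ]
knob d [  59.61150999 -180.3847667    56.35573984]
```

Request:
{"op": "step_arm", "data": {"moves": [{"rx":0,"ry":0,"rz":0,"dx":14.9,"dy":-45.1,"dz":0,"gripper":1},{"rx":0,"ry":0,"rz":0,"dx":14.9,"dy":-45.1,"dz":0,"gripper":1},{"rx":0,"ry":0,"rz":0,"dx":14.9,"dy":-45.1,"dz":0,"gripper":1},{"rx":0,"ry":0,"rz":0,"dx":14.9,"dy":-45.1,"dz":0,"gripper":1},{"rx":0,"ry":0,"rz":0,"dx":0,"dy":0,"dz":0,"gripper":1}], "grip_force": 60}}

```text
clock: 31.3
tcp_pos: [0.5705, -0.3111, 0.2042]
orientation: [1.144, -2.925, -0.003]
contact_force: [0.4, -0.1, -0.4]
grip_width: 0.0852
gripper_force: 0.0
```

```bash
python3 - <<'E'
from h import *
o=r.get_obs(); R=cv2.Rodrigues(o['orientation'])[0]; p=o['tcp_pos']
print("knob d",R.T@(np.array([.571,-.3064,.149])-p)*1000,o['joints'].round(2))
t=r.grab_frame("top"); s=r.grab_frame("scene"); parts(t)
f=lambda i,y,x:cv2.resize(i[y:y+100,x:x+100],None,fx=4,fy=4,interpolation=cv2.INTER_CUBIC)
cv2.imwrite("pics/pc.png",np.hstack([f(t,200,280),f(s,140,195)]))
E
```

```text
knob d [-3.57219735  2.97756177 55.22760816] [ 1.11  0.7  -1.09  1.58  0.64  1.26  2.23]
```

View pics/pc.png

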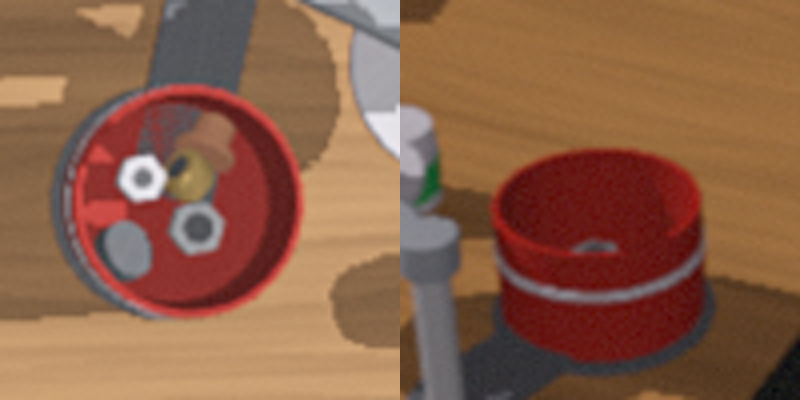

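All five parts lie in the pot, well below the rim: nuts near (143,178), (187,178) and (197,228) in the crop, the bearing at (125,248) and the bush at (215,135). I'll grip the knob now.

Request:
{"op": "step_arm", "data": {"moves": [{"rx":0,"ry":0,"rz":0,"dx":-3.6,"dy":3,"dz":25,"gripper":1},{"rx":0,"ry":0,"rz":0,"dx":0,"dy":0,"dz":20,"gripper":1},{"rx":0,"ry":0,"rz":0,"dx":0,"dy":0,"dz":10,"gripper":1},{"rx":0,"ry":0,"rz":0,"dx":0,"dy":0,"dz":0,"gripper":1},{"rx":0,"ry":0,"rz":0,"dx":0,"dy":0,"dz":0,"gripper":-1},{"rx":0,"ry":0,"rz":0,"dx":0,"dy":0,"dz":0,"gripper":-1},{"rx":0,"ry":0,"rz":0,"dx":0,"dy":0,"dz":0,"gripper":-1},{"rx":0,"ry":0,"rz":0,"dx":0,"dy":0,"dz":0,"gripper":-1}], "grip_force": 70}}

```text
clock: 32.4
tcp_pos: [0.5725, -0.3034, 0.1536]
orientation: [-1.151, 2.921, -0.004]
contact_force: [0.2, -1.5, 5.6]
grip_width: 0.046
gripper_force: 70.9
```

Request:
{"op": "step_arm", "data": {"moves": [{"rx":0,"ry":0,"rz":5.2,"dx":4.2,"dy":12.9,"dz":0,"gripper":-1},{"rx":0,"ry":0,"rz":5.2,"dx":4.2,"dy":12.9,"dz":0,"gripper":-1},{"rx":0,"ry":0,"rz":5.2,"dx":4.2,"dy":12.9,"dz":0,"gripper":-1},{"rx":0,"ry":0,"rz":5.2,"dx":4.2,"dy":12.9,"dz":0,"gripper":-1},{"rx":0,"ry":0,"rz":5.2,"dx":4.2,"dy":12.9,"dz":0,"gripper":-1},{"rx":0,"ry":0,"rz":5.2,"dx":4.2,"dy":12.9,"dz":0,"gripper":-1},{"rx":0,"ry":0,"rz":5.2,"dx":4.2,"dy":12.9,"dz":0,"gripper":-1},{"rx":0,"ry":0,"rz":5.2,"dx":4.2,"dy":12.9,"dz":0,"gripper":-1},{"rx":0,"ry":0,"rz":5.2,"dx":4.2,"dy":12.9,"dz":0,"gripper":-1},{"rx":0,"ry":0,"rz":5.2,"dx":4.2,"dy":12.9,"dz":0,"gripper":-1},{"rx":0,"ry":0,"rz":5.2,"dx":4.2,"dy":12.9,"dz":0,"gripper":-1},{"rx":0,"ry":0,"rz":5.2,"dx":4.2,"dy":12.9,"dz":0,"gripper":-1},{"rx":0,"ry":0,"rz":0,"dx":0,"dy":0,"dz":0,"gripper":-1}], "grip_force": 70}}

```text
clock: 34.02
tcp_pos: [0.4916, -0.1716, 0.1537]
orientation: [0.526, 3.089, 0.0]
contact_force: [6.6, -1.2, -1.0]
grip_width: 0.0458
gripper_force: 72.5
```

```bash
cat > st.py <<'E'
from h import *
o=r.get_obs(); R=cv2.Rodrigues(o['orientation'])[0]; p=o['tcp_pos']
d=p[:2]-[.6385,-.1737]; a=np.arctan2(d[1],d[0])%(2*np.pi)-2.8784
print(p.round(4),"r",np.hypot(*d).round(4),"arm ang",a.round(3),"yaw",np.degrees(np.arctan2(R[1,0],R[0,0])).round(2),"tilt",R[:2,2].round(3),"F",o['contact_force'].round(1),"M",o['moment'].round(2),"q",o['joints'].round(2),"w",o['grip_width'].round(4),o['clock'])
E
python3 st.py
```

```text
Traceback (most recent call last):
  File "st.py", line 4, in <module>
    print(p.round(4),"r",np.hypot(*d).round(4),"arm ang",a.round(3),"yaw",np.degrees(np.arctan2(R[1,0],R[0,0])).round(2),"tilt",R[:2,2].round(3),"F",o['contact_force'].round(1),"M",o['moment'].round(2),"q",o['joints'].round(2),"w",o['grip_width'].round(4),o['clock'])
                                                                                                                                                                                                                                       ^^^^^^^^^^^^^^^^^^^^^
AttributeError: 'float' object has no attribute 'round'
```

Request:
{"op": "step_arm", "data": {"moves": [{"rx":0,"ry":0,"rz":3,"dx":2.3,"dy":7.5,"dz":0,"gripper":-1},{"rx":0,"ry":0,"rz":3,"dx":2.3,"dy":7.5,"dz":0,"gripper":-1},{"rx":0,"ry":0,"rz":3,"dx":2.3,"dy":7.5,"dz":0,"gripper":-1},{"rx":0,"ry":0,"rz":3,"dx":2.3,"dy":7.5,"dz":0,"gripper":-1},{"rx":0,"ry":0,"rz":1,"dx":0.8,"dy":2.5,"dz":0,"gripper":-1},{"rx":0,"ry":0,"rz":0,"dx":0,"dy":0,"dz":0,"gripper":-1}], "grip_force": 70}}

```text
clock: 34.78
tcp_pos: [0.4953, -0.14, 0.1536]
orientation: [0.875, 3.011, -0.002]
contact_force: [4.3, -4.7, 2.1]
grip_width: 0.0462
gripper_force: 72.8
```

```bash
sed -i "s/o\['grip_width'\].round(4)/o['grip_width']/" st.py; python3 st.py
```

```text
[ 0.4953 -0.14    0.1536] r 0.1471 arm ang 0.032 yaw 147.6 tilt [ 0.006 -0.003] F [ 4.3 -4.7  2.1] M [-1.07 -1.03 -0.  ] q [ 0.86  0.43 -0.88  1.96  0.41  0.93  0.78] w 0.0461600558397913 34.775
```

Request:
{"op": "step_arm", "data": {"moves": [{"rx":0,"ry":0,"rz":1,"dx":0.8,"dy":2.5,"dz":0,"gripper":-1},{"rx":0,"ry":0,"rz":1,"dx":0.8,"dy":2.5,"dz":0,"gripper":-1},{"rx":0,"ry":0,"rz":0.5,"dx":0.3,"dy":1.2,"dz":0,"gripper":-1},{"rx":0,"ry":0,"rz":0,"dx":0,"dy":0,"dz":0,"gripper":-1}], "grip_force": 70}}

```text
clock: 35.28
tcp_pos: [0.4962, -0.1363, 0.1536]
orientation: [0.943, 2.991, -0.007]
contact_force: [2.0, -9.6, 5.3]
grip_width: 0.0456
gripper_force: 73.1
```

```bash
python3 st.py
```

```text
[ 0.4962 -0.1363  0.1536] r 0.1472 arm ang 0.006 yaw 145.01 tilt [ 0.004 -0.006] F [ 2.  -9.6  5.3] M [-2.44 -0.34  0.06] q [ 0.85  0.43 -0.87  1.96  0.41  0.93  0.73] w 0.04559771241935846 35.275
```

Request:
{"op": "step_arm", "data": {"moves": [{"rx":0,"ry":0,"rz":0,"dx":0.4,"dy":1.2,"dz":0,"gripper":-1},{"rx":0,"ry":0,"rz":9,"dx":0,"dy":0,"dz":0.5,"gripper":-1},{"rx":0,"ry":0,"rz":9,"dx":0,"dy":0,"dz":0.5,"gripper":-1},{"rx":0,"ry":0,"rz":9,"dx":0,"dy":0,"dz":0.5,"gripper":-1},{"rx":0,"ry":0,"rz":9,"dx":0,"dy":0,"dz":0.5,"gripper":-1},{"rx":0,"ry":0,"rz":9,"dx":0,"dy":0,"dz":0.5,"gripper":-1},{"rx":0,"ry":0,"rz":0,"dx":0,"dy":0,"dz":0,"gripper":-1}], "grip_force": 70}}

```text
clock: 36.15
tcp_pos: [0.4948, -0.1369, 0.1511]
orientation: [2.019, 2.399, -0.009]
contact_force: [-2.8, -15.4, 8.1]
grip_width: 0.0457
gripper_force: 73.4
```

```bash
python3 st.py
```

```text
[ 0.4948 -0.1369  0.1511] r 0.1483 arm ang 0.013 yaw 99.85 tilt [ 0.001 -0.009] F [ -2.8 -15.4   8.1] M [-3.34  0.82  0.09] q [ 0.71  0.38 -0.69  1.97  0.32  0.89  0.03] w 0.04572387461446622 36.15
```

Request:
{"op": "step_arm", "data": {"moves": [{"rx":0,"ry":0,"rz":9,"dx":0,"dy":0,"dz":0.5,"gripper":-1},{"rx":0,"ry":0,"rz":9,"dx":0,"dy":0,"dz":0.5,"gripper":-1},{"rx":0,"ry":0,"rz":9,"dx":0,"dy":0,"dz":0.5,"gripper":-1},{"rx":0,"ry":0,"rz":9,"dx":0,"dy":0,"dz":0.5,"gripper":-1},{"rx":0,"ry":0,"rz":9,"dx":0,"dy":0,"dz":0.5,"gripper":-1},{"rx":0,"ry":0,"rz":9,"dx":0,"dy":0,"dz":0.5,"gripper":-1},{"rx":0,"ry":0,"rz":9,"dx":0,"dy":0,"dz":0.5,"gripper":-1},{"rx":0,"ry":0,"rz":9,"dx":0,"dy":0,"dz":0.5,"gripper":-1},{"rx":0,"ry":0,"rz":9,"dx":0,"dy":0,"dz":0.5,"gripper":-1},{"rx":0,"ry":0,"rz":9,"dx":0,"dy":0,"dz":0.5,"gripper":-1},{"rx":0,"ry":0,"rz":9,"dx":0,"dy":0,"dz":0.5,"gripper":-1},{"rx":0,"ry":0,"rz":0,"dx":0,"dy":0,"dz":0,"gripper":-1}], "grip_force": 70}}

```text
clock: 37.65
tcp_pos: [0.4922, -0.1355, 0.1454]
orientation: [3.135, 0.025, -0.006]
contact_force: [-11.6, -11.1, 18.1]
grip_width: 0.0458
gripper_force: 74.3
```

```bash
python3 st.py
```

```text
[ 0.4922 -0.1355  0.1454] r 0.1512 arm ang 0.008 yaw 0.9 tilt [-0.004 -0.006] F [-11.6 -11.1  18.1] M [-2.87  2.58  0.03] q [ 0.42  0.33 -0.33  2.    0.15  0.84 -1.55] w 0.045809327972304574 37.65
```

Request:
{"op": "step_arm", "data": {"moves": [{"rx":0,"ry":0,"rz":8,"dx":-2,"dy":0,"dz":-1,"gripper":-1},{"rx":0,"ry":0,"rz":8,"dx":0,"dy":0,"dz":0.4,"gripper":-1},{"rx":0,"ry":0,"rz":8,"dx":0,"dy":0,"dz":0.4,"gripper":-1},{"rx":0,"ry":0,"rz":7,"dx":0,"dy":0,"dz":0.3,"gripper":-1},{"rx":0,"ry":0,"rz":0,"dx":0,"dy":0,"dz":0,"gripper":-1}], "grip_force": 70}}

```text
clock: 38.28
tcp_pos: [0.4915, -0.134, 0.1447]
orientation: [3.031, -0.808, -0.001]
contact_force: [-4.8, -8.7, 7.2]
grip_width: 0.0459
gripper_force: 73.6
```

```bash
python3 st.py
```

```text
[ 0.4915 -0.134   0.1447] r 0.1523 arm ang -0.0 yaw -29.86 tilt [-0.002 -0.005] F [-4.8 -8.7  7.2] M [-2.26  1.35  0.8 ] q [ 0.33  0.31 -0.23  2.01  0.1   0.83 -2.05] w 0.045858023611921 38.275
```

Request:
{"op": "step_arm", "data": {"moves": [{"rx":0,"ry":0,"rz":0,"dx":0,"dy":0,"dz":0,"gripper":-1},{"rx":0,"ry":0,"rz":0,"dx":0,"dy":0,"dz":0,"gripper":-1}], "grip_force": 70}}

```text
clock: 38.52
tcp_pos: [0.4915, -0.134, 0.1447]
orientation: [3.031, -0.806, -0.001]
contact_force: [-5.4, -8.5, 6.0]
grip_width: 0.0459
gripper_force: 73.6
```

```bash
python3 st.py; python3 - <<'E'
from h import *
s=r.grab_frame("scene")
cv2.imwrite("pics/lid.png",cv2.resize(s[110:260,170:300],None,fx=4,fy=4,interpolation=cv2.INTER_CUBIC))
E
```

```text
[ 0.4915 -0.134   0.1447] r 0.1523 arm ang -0.0 yaw -29.79 tilt [-0.002 -0.005] F [-5.4 -8.5  6. ] M [-2.24  1.39  0.81] q [ 0.33  0.31 -0.23  2.01  0.1   0.83 -2.04] w 0.0459324267549125 38.525
```

View pics/lid.png

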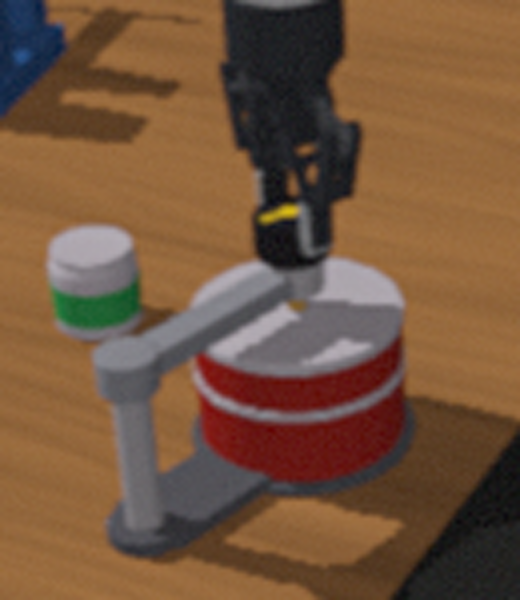

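Request:
{"op": "step_arm", "data": {"moves": [{"rx":0,"ry":0,"rz":1,"dx":0,"dy":0,"dz":0,"gripper":-1},{"rx":0,"ry":0,"rz":0,"dx":0,"dy":0,"dz":0,"gripper":-1},{"rx":0,"ry":0,"rz":0,"dx":0,"dy":0,"dz":0,"gripper":-1}], "grip_force": 70}}

```text
clock: 38.95
tcp_pos: [0.4915, -0.134, 0.1447]
orientation: [3.024, -0.833, -0.001]
contact_force: [-5.2, -9.2, 7.1]
grip_width: 0.0455
gripper_force: 73.5
```

```bash
python3 st.py
```

```text
[ 0.4915 -0.134   0.1447] r 0.1523 arm ang -0.001 yaw -30.78 tilt [-0.002 -0.005] F [-5.2 -9.2  7.1] M [-2.3   1.37  0.89] q [ 0.33  0.31 -0.22  2.01  0.1   0.83 -2.06] w 0.04546850326190926 38.95
```

The seal torque is steady at 0.8–0.9 N m with the 4 N m/rad slope, so the lid is seated and snug. I'll release, rise, and turn toward the switch.

Request:
{"op": "step_arm", "data": {"moves": [{"rx":0,"ry":0,"rz":0,"dx":0,"dy":0,"dz":0,"gripper":1},{"rx":0,"ry":0,"rz":0,"dx":0,"dy":0,"dz":0,"gripper":1},{"rx":0,"ry":0,"rz":0,"dx":0,"dy":0,"dz":0,"gripper":1},{"rx":0,"ry":0,"rz":0,"dx":0,"dy":0,"dz":-30,"gripper":1},{"rx":0,"ry":0,"rz":0,"dx":0,"dy":0,"dz":-50,"gripper":1},{"rx":0,"ry":0,"rz":-10.1,"dx":0,"dy":0,"dz":0,"gripper":-1},{"rx":0,"ry":0,"rz":-10.1,"dx":0,"dy":0,"dz":0,"gripper":-1},{"rx":0,"ry":0,"rz":-10.1,"dx":0,"dy":0,"dz":0,"gripper":-1},{"rx":0,"ry":0,"rz":-10.1,"dx":0,"dy":0,"dz":0,"gripper":-1},{"rx":0,"ry":0,"rz":-10.1,"dx":0,"dy":0,"dz":0,"gripper":-1},{"rx":0,"ry":0,"rz":-10.1,"dx":0,"dy":0,"dz":0,"gripper":-1},{"rx":0,"ry":0,"rz":-10.1,"dx":0,"dy":0,"dz":0,"gripper":-1},{"rx":0,"ry":0,"rz":-10.1,"dx":0,"dy":0,"dz":0,"gripper":-1},{"rx":0,"ry":0,"rz":-10.1,"dx":0,"dy":0,"dz":0,"gripper":-1},{"rx":0,"ry":0,"rz":-10.1,"dx":0,"dy":0,"dz":0,"gripper":-1},{"rx":0,"ry":0,"rz":-10.1,"dx":0,"dy":0,"dz":0,"gripper":-1}], "grip_force": 50}}

```text
clock: 40.95
tcp_pos: [0.4928, -0.1304, 0.2238]
orientation: [-2.395, -2.032, -0.0]
contact_force: [-0.2, -0.2, 0.9]
grip_width: 0.0001
gripper_force: 0.0
```

Request:
{"op": "step_arm", "data": {"moves": [{"rx":0,"ry":0,"rz":0,"dx":55.5,"dy":-9.6,"dz":0,"gripper":-1},{"rx":0,"ry":0,"rz":0,"dx":55.5,"dy":-9.6,"dz":0,"gripper":-1},{"rx":0,"ry":0,"rz":0,"dx":55.5,"dy":-9.6,"dz":0,"gripper":-1},{"rx":0,"ry":0,"rz":0,"dx":55.5,"dy":-9.6,"dz":0,"gripper":-1},{"rx":0,"ry":0,"rz":0,"dx":55.5,"dy":-9.6,"dz":0,"gripper":-1},{"rx":0,"ry":0,"rz":0,"dx":55.5,"dy":-9.6,"dz":0,"gripper":-1},{"rx":0,"ry":0,"rz":0,"dx":55.5,"dy":-9.6,"dz":0,"gripper":-1},{"rx":0,"ry":0,"rz":0,"dx":55.5,"dy":-9.6,"dz":0,"gripper":-1},{"rx":0,"ry":0,"rz":0,"dx":0,"dy":0,"dz":0,"gripper":-1}], "grip_force": 50}}

```text
clock: 42.08
tcp_pos: [0.4897, 0.3259, 0.224]
orientation: [-2.391, -2.032, -0.003]
contact_force: [0.8, -1.3, -0.0]
grip_width: -0.0002
gripper_force: 0.0
```

```bash
python3 st.py; python3 - <<'E'
from h import *
o=r.get_obs(); R=cv2.Rodrigues(o['orientation'])[0]; p=o['tcp_pos']
for q in([.488,.316,.068],[.5873,.2995,.068]): print(R.T@(np.array(q)-p)*1000)
t=r.grab_frame("top"); s=r.grab_frame("scene")
a=cv2.resize(t[170:300,285:435],None,fx=2.6,fy=2.6,interpolation=cv2.INTER_CUBIC)
b=cv2.resize(s[130:230,180:280],None,fx=3.38,fy=3.38,interpolation=cv2.INTER_CUBIC)
cv2.imwrite("pics/chk.png",np.hstack([a,b]))
E
```

```text
[0.4897 0.3259 0.224 ] r 0.5213 arm ang -1.018 yaw 80.73 tilt [-0.001  0.004] F [ 0.8 -1.3 -0. ] M [ 0.01 -0.   -0.  ] q [-0.16  0.42 -0.69  1.73  0.29  1.1  -1.11] w -0.00019052034482724218 42.075
[-1.06342823e+01  1.51327388e-01  1.55970984e+02]
[-10.92949005 100.81224543 155.79089925]
```

View pics/chk.png

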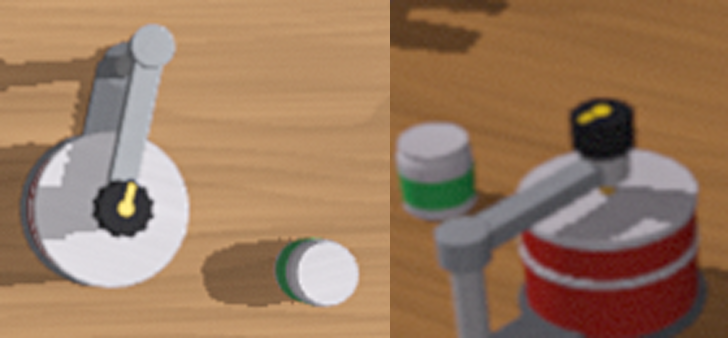

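```bash
cat > tri.py <<'E'
from h import *
def tri(a,b):
    o1,d1=ray("top",[a]);o2,d2=ray("scene",[b]);d1=d1[0];d2=d2[0]
    k=np.linalg.lstsq(np.c_[d1,-d2],o2-o1,rcond=None)[0]
    p,q=o1+d1*k[0],o2+d2*k[1]; return (p+q)/2,np.linalg.norm(p-q)
def yc(im,x0,y0,x1,y1):
    f=8; h=cv2.cvtColor(cv2.resize(im[y0:y1,x0:x1],None,fx=f,fy=f,interpolation=cv2.INTER_CUBIC),cv2.COLOR_BGR2HSV)
    m=cv2.inRange(h,(20,120,110),(35,255,255)); n,l,st,ce=cv2.connectedComponentsWithStats(m)
    i=1+np.argmax(st[1:,4]); return (ce[i]+.5)/f-.5+[x0,y0],st[i,4]/64, (l==i), f
if __name__=="__main__":
    T0,S0=cv2.imread("pics/top0.png"),cv2.imread("pics/scene0.png"); T1,S1=r.grab_frame("top"),r.grab_frame("scene")
    a0=yc(T0,360,235,386,262);b0=yc(S0,200,145,226,165); a1=yc(T1,320,235,348,262);b1=yc(S1,230,145,270,180)
    print(a0[:2],b0[:2],a1[:2],b1[:2])
    print("before",tri(a0[0],b0[0]),"after",tri(a1[0],b1[0]))
    for a,c in((a0,(360,235)),(a1,(320,235))):
        ys,xs=np.nonzero(a[2]); P=onz("top",np.c_[(xs+.5)/8-.5+c[0],(ys+.5)/8-.5+c[1]],.18)[:,:2]; v,l=np.linalg.eigh(np.cov(P.T))[::-1]; u=v[:,1]; s=((P-P.mean(0))@u); u=u*np.sign((s**3).mean()); print("pointer dir",np.degrees(np.arctan2(u[1],u[0])))
E
python3 tri.py
```

```text
(array([373.75219459, 249.27638076]), np.float64(42.71875)) (array([212.7620283 , 152.48018868]), np.float64(24.84375)) (array([333.84773116, 246.72564212]), np.float64(45.625)) (array([240.19845757, 163.08951005]), np.float64(27.984375))
before (array([ 0.49293903, -0.22534524,  0.1845522 ]), np.float64(0.0012918563474474223)) after (array([ 0.50110014, -0.1385929 ,  0.17578956]), np.float64(0.0011465034470098103))
pointer dir 178.4008072156055
pointer dir -17.636134035363785
```

The lid sank 8.8 mm, and the pointer now stands 3.19 rad from the arm line. That matches a bottomed thread (3.2), so the lid is down. Next is the switch.

Request:
{"op": "step_arm", "data": {"moves": [{"rx":0,"ry":0,"rz":0,"dx":-10.6,"dy":0,"dz":52,"gripper":-1},{"rx":0,"ry":0,"rz":0,"dx":0,"dy":0,"dz":52,"gripper":-1},{"rx":0,"ry":0,"rz":0,"dx":0,"dy":0,"dz":52,"gripper":-1},{"rx":0,"ry":0,"rz":0,"dx":0,"dy":0,"dz":0,"gripper":-1},{"rx":0,"ry":0,"rz":0,"dx":0,"dy":12,"dz":0,"gripper":-1},{"rx":0,"ry":0,"rz":0,"dx":0,"dy":12,"dz":0,"gripper":-1},{"rx":0,"ry":0,"rz":0,"dx":0,"dy":12,"dz":0,"gripper":-1},{"rx":0,"ry":0,"rz":0,"dx":0,"dy":12,"dz":0,"gripper":-1},{"rx":0,"ry":0,"rz":0,"dx":0,"dy":12,"dz":0,"gripper":-1},{"rx":0,"ry":0,"rz":0,"dx":0,"dy":12,"dz":0,"gripper":-1},{"rx":0,"ry":0,"rz":0,"dx":0,"dy":12,"dz":0,"gripper":-1},{"rx":0,"ry":0,"rz":0,"dx":0,"dy":10,"dz":0,"gripper":-1},{"rx":0,"ry":0,"rz":0,"dx":0,"dy":0,"dz":0,"gripper":-1}], "grip_force": 50}}

```text
clock: 43.9
tcp_pos: [0.5839, 0.293, 0.0676]
orientation: [2.403, 2.023, 0.0]
contact_force: [-0.7, 0.2, 0.1]
grip_width: 0.0
gripper_force: 0.0
```

```bash
cat > ball.py <<'E'
from tri import *
def rc(im):
    f=8; x0,y0,x1,y1=BOX[im]
    g=r.grab_frame(im)[y0:y1,x0:x1]; h=cv2.cvtColor(cv2.resize(g,None,fx=f,fy=f,interpolation=cv2.INTER_CUBIC),cv2.COLOR_BGR2HSV)
    m=cv2.inRange(h,(0,150,80),(8,255,255))|cv2.inRange(h,(172,150,80),(180,255,255)); n,l,st,ce=cv2.connectedComponentsWithStats(m)
    i=1+np.argmax(st[1:,4]); return (ce[i]+.5)/f-.5+[x0,y0],st[i,4]/64
BOX={"top":(120,170,185,260),"scene":(360,215,425,275)}
a,b=rc("top"),rc("scene"); print(a,b,tri(a[0],b[0]), onz("top",[a[0]],.092))
E
python3 ball.py; python3 st.py
```

```text
[0.5833 0.2934 0.0677] r 0.4703 arm ang -1.19 yaw 80.24 tilt [0. 0.] F [-0.6 -0.2 -0. ] M [ 0.02 -0.02 -0.  ] q [-0.16  0.68 -0.58  1.7   0.46  0.9  -1.09] w -9.77149956917246e-06 43.95Traceback (most recent call last):
  File "ball.py", line 8, in <module>
    a,b=rc("top"),rc("scene"); print(a,b,tri(a[0],b[0]), onz("top",[a[0]],.092))
        ~~^^^^^^^
  File "ball.py", line 6, in rc
    i=1+np.argmax(st[1:,4]); return (ce[i]+.5)/f-.5+[x0,y0],st[i,4]/64
        ~~~~~~~~~^^^^^^^^^^
    return _wrapfunc(a, 'argmax', axis=axis, out=out, **kwds)
    return bound(*args, **kwds)
ValueError: attempt to get argmax of an empty sequence
```

Request:
{"op": "step_arm", "data": {"moves": [{"rx":0,"ry":0,"rz":0,"dx":3,"dy":3,"dz":0,"gripper":-1},{"rx":0,"ry":0,"rz":0,"dx":0,"dy":3,"dz":0,"gripper":-1},{"rx":0,"ry":0,"rz":0,"dx":0,"dy":0,"dz":0,"gripper":-1}], "grip_force": 50}}

```text
clock: 44.32
tcp_pos: [0.5891, 0.2958, 0.0678]
orientation: [-2.401, -2.025, 0.0]
contact_force: [-1.0, -0.1, -0.6]
grip_width: -0.0001
gripper_force: 0.4
```

```bash
python3 st.py
```

```text
[0.5891 0.2958 0.0678] r 0.4721 arm ang -1.203 yaw 80.29 tilt [-0.  0.] F [-1.  -0.1 -0.6] M [-0.01  0.23  0.  ] q [-0.16  0.69 -0.58  1.68  0.46  0.91 -1.09] w -6.626131719245593e-05 44.325
```

Not yet at a stop. I'll push a few more mm, then retreat and look.

Request:
{"op": "step_arm", "data": {"moves": [{"rx":0,"ry":0,"rz":0,"dx":0,"dy":2,"dz":0,"gripper":-1},{"rx":0,"ry":0,"rz":0,"dx":0,"dy":2,"dz":0,"gripper":-1},{"rx":0,"ry":0,"rz":0,"dx":0,"dy":0,"dz":0,"gripper":-1},{"rx":0,"ry":0,"rz":0,"dx":0,"dy":-40,"dz":0,"gripper":-1},{"rx":0,"ry":0,"rz":0,"dx":0,"dy":-40,"dz":0,"gripper":-1},{"rx":0,"ry":0,"rz":0,"dx":0,"dy":0,"dz":-60,"gripper":-1},{"rx":0,"ry":0,"rz":0,"dx":0,"dy":0,"dz":-60,"gripper":-1},{"rx":0,"ry":0,"rz":0,"dx":-55,"dy":0,"dz":0,"gripper":-1},{"rx":0,"ry":0,"rz":0,"dx":-55,"dy":0,"dz":0,"gripper":-1},{"rx":0,"ry":0,"rz":0,"dx":-55,"dy":0,"dz":0,"gripper":-1},{"rx":0,"ry":0,"rz":0,"dx":0,"dy":0,"dz":0,"gripper":-1}], "grip_force": 50}}

```text
clock: 45.7
tcp_pos: [0.4869, 0.1402, 0.1878]
orientation: [2.407, 2.014, -0.003]
contact_force: [0.8, 0.4, 1.0]
grip_width: -0.0003
gripper_force: 0.0
```

```bash
python3 ball.py; python3 st.py; python3 - <<'E'
from h import *
t=r.grab_frame("top"); t0=cv2.imread("pics/top0.png"); d=cv2.absdiff(t,t0).max(2)
for nm,(x0,y0,x1,y1) in dict(tin=(390,258,428,292),driver=(180,130,270,160),tape=(110,270,150,308)).items(): print(nm,d[y0:y1,x0:x1].mean().round(1),d[y0:y1,x0:x1].max())
print([p[1] for p in parts(t,False)])
E
```

```text
(array([144.16888642, 203.95158158]), np.float64(84.46875)) (array([393.72519497, 257.60601087]), np.float64(117.203125)) (array([0.61649643, 0.30144598, 0.09537451]), np.float64(0.0005453708956365846)) [[0.61684646 0.30273437 0.092     ]]
[0.4873 0.1454 0.1884] r 0.3531 arm ang -0.865 yaw 80.18 tilt [0.002 0.   ] F [0.  0.5 0.2] M [ 0.06  0.02 -0.04] q [ 0.16  0.32 -0.68  1.95  0.24  0.96 -0.81] w 1.989402846737887e-05 45.8
tin 5.8 139
driver 4.7 11
tape 44.1 145
[]
```

```bash
python3 -c "
from h import *
cv2.imwrite('pics/end.png',r.grab_frame('top'))
cv2.imwrite('pics/ends.png',np.vstack([cv2.imread('pics/end.png')[100:320],r.grab_frame('scene')[100:340]]))"
```

```text
(no output)
```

View pics/ends.png

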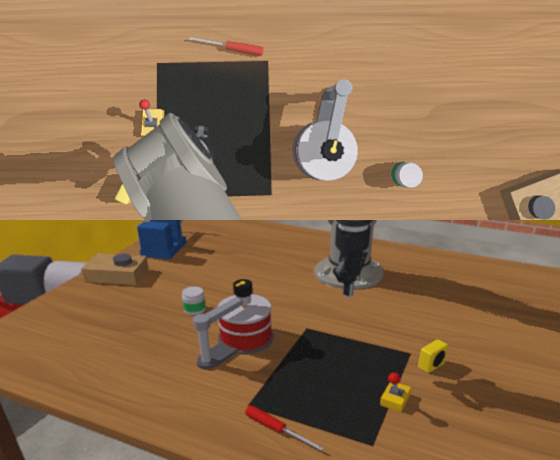

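The mat is empty, the lid is down over the pot, and the lever leans to on. In the scene view the tin, screwdriver and tape measure stand where they were; the arm only hides the tape from the top camera.

```bash
python3 -c "
from bench import r
print(r.hand_in())"
```

```text
the job is handed in; nothing more can be done
None
```

The job is handed in at about 46 s: all five parts are in the pot below the rim, the lid is seated and snug at about 0.9 N m on the wrist reading, the starter was switched on last, and the tin, screwdriver and tape measure look undisturbed in the final pictures.

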